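# Rake a heap of blanks into an even layer on the inspection tray

### The job

Take the rake from its rest and rake the heap of forged blanks out into an even single layer on the inspection tray: every blank flat on the bed, two in each of the three marked thirds. Before you rake, set the tines down lightly on the empty part of the bed to feel how deep they reach, and never press them hard on the tray; touch the blanks only with the rake and leave the other things alone. Then hang the rake back on the two prongs of its rest.

Things in the scene. Friction and masses are not known exactly. Their poses are not given: they have to be found in the camera images.
- tray: fixed inspection tray, dark bed, aluminium walls. Origin: centre of its underside; long side along its y (about the robot's left), z up. Bed 8 mm above the origin, 200 mm (x) by 350 mm (y), centred; walls 7 mm thick, tops 34 mm above the origin. White lines across the bed at y = -58 and +58 mm mark three equal thirds; the heap starts in the +y third
- tool_rest: fixed tool rest. Origin at table level, between the prongs, z up. Base plate 110x100x8 mm; post 40x16 mm with its front face at y = -42 mm, 150 mm tall; from it two level prongs run along +y, open at that end. The rake's head is wider than the gap, so the rake leaves along +y and comes back along -y, lifted over the lips
- rest_prongs (a point): point midway between the prongs, level with their tops: 150 mm above the rest's origin. Prongs 9 mm wide, 10 mm deep, centres at x = -16.5 and +16.5 mm (gap 24 mm), ending at y = +32 mm, where a lip (y 28 to 32 mm) stands 6 mm above them
- rake: hand rake, 0.25 kg, hanging by its collar across the rest's prongs, its x along the rest's x. Origin: centre of the collar's underside, z up along the grip. Steel collar 62 (x) x 28 (y) x 6 mm. Below it a stem 10 mm thick carries the green head: bar 150 (x) x 10 x 14 mm, seven tines 7 mm thick reaching 32 mm below the bar, outermost at x = -70.5 and +70.5 mm
- rake_grip (a point): point in the rake's upright wooden grip, 42 mm above the rake's origin. Grip 30 mm (x) by 22 mm (y), 6 to 68 mm above the origin. The head is clamped at a height that differs each time and is not measured: tine tips 95 to 130 mm below the rake's origin; find the bed by touch. The tine bar is sprung: it yields 6 mm upward, at 2 N rising to 11 N, then stops hard. Its sleeve (16 mm thick) rises 23 mm above it
- blank_1: loose forged aluminium lug blank: 64 mm long (its x) with half-round ends, 36 mm wide (y), 24 mm thick (z), about 0.12 kg; origin at its centre, so that it is 12 mm above whatever it lies flat on. Starts on the bed
- blank_2: loose forged aluminium lug blank: 64 mm long (its x) with half-round ends, 36 mm wide (y), 24 mm thick (z), about 0.12 kg; origin at its centre, so that it is 12 mm above whatever it lies flat on. Starts on the bed
- blank_3: loose forged aluminium lug blank: 64 mm long (its x) with half-round ends, 36 mm wide (y), 24 mm thick (z), about 0.12 kg; origin at its centre, so that it is 12 mm above whatever it lies flat on. Starts on the bed
- blank_4: loose forged aluminium lug blank: 64 mm long (its x) with half-round ends, 36 mm wide (y), 24 mm thick (z), about 0.12 kg; origin at its centre, so that it is 12 mm above whatever it lies flat on. Starts on the bed
- blank_5: loose forged aluminium lug blank: 64 mm long (its x) with half-round ends, 36 mm wide (y), 24 mm thick (z), about 0.12 kg; origin at its centre, so that it is 12 mm above whatever it lies flat on. Starts on top of the heap, bridging the gap of about 18 mm between the two rows of the lower blanks, its length along the tray's y
- blank_6: loose forged aluminium lug blank: 64 mm long (its x) with half-round ends, 36 mm wide (y), 24 mm thick (z), about 0.12 kg; origin at its centre, so that it is 12 mm above whatever it lies flat on. Starts on top of the heap, bridging the gap of about 18 mm between the two rows of the lower blanks, its length along the tray's y
- tape_1: bystander: roll of brown packing tape lying flat, 92x90x48 mm, loose; origin at the centre of its underside
- ring_gauge: bystander: plain steel ring gauge lying flat, 64 mm outside, 20 mm high, loose; origin at the centre of its underside
- turned_part_1: bystander: turned aluminium bush with a flange, 48 mm across, 28 mm high, loose; origin at the centre of its underside
Things that resemble listed ones, but are neither listed nor needed, are in the scene too. What is shaped like the blank_6 but blue is not meant.

How it is judged (in metres and radians):
On the way, in this order (a step that is already met when the one before it is completed fails the run):
1. the tines are set down on the bed (1 to 30 N) while the heap still stands (contact force between rake and tray above 1 N and z of any of blank_1, blank_2, blank_3, blank_4, blank_5, blank_6 in the frame of tray above 0.034 m), for 0.05 s.
2. the blanks lie in a single even layer, two in each third, and the rake is off its rest (z of blank_1 in the frame of tray between 0.016 and 0.024 m and angle between the z axis of each of blank_1, blank_2, blank_3, blank_4, blank_5, blank_6 and the z axis of tray, either way round below 0.12 rad and z of blank_2 in the frame of tray between 0.016 and 0.024 m and z of blank_3 in the frame of tray between 0.016 and 0.024 m and z of blank_4 in the frame of tray between 0.016 and 0.024 m and z of blank_5 in the frame of tray between 0.016 and 0.024 m and z of blank_6 in the frame of tray between 0.016 and 0.024 m and (y of each of blank_1, blank_2 in the frame of tray above 0.0583 m or y of each of blank_1, blank_3 in the frame of tray above 0.0583 m or y of each of blank_1, blank_4 in the frame of tray above 0.0583 m or y of each of blank_1, blank_5 in the frame of tray above 0.0583 m or y of each of blank_1, blank_6 in the frame of tray above 0.0583 m or y of each of blank_2, blank_3 in the frame of tray above 0.0583 m or y of each of blank_2, blank_4 in the frame of tray above 0.0583 m or y of each of blank_2, blank_5 in the frame of tray above 0.0583 m or y of each of blank_2, blank_6 in the frame of tray above 0.0583 m or y of each of blank_3, blank_4 in the frame of tray above 0.0583 m or y of each of blank_3, blank_5 in the frame of tray above 0.0583 m or y of each of blank_3, blank_6 in the frame of tray above 0.0583 m or y of each of blank_4, blank_5 in the frame of tray above 0.0583 m or y of each of blank_4, blank_6 in the frame of tray above 0.0583 m or y of each of blank_5, blank_6 in the frame of tray above 0.0583 m) and ((y of blank_1 in the frame of tray between -0.0583 and 0.0583 m and y of blank_2 in the frame of tray between -0.0583 and 0.0583 m) or (y of blank_1 in the frame of tray between -0.0583 and 0.0583 m and y of blank_3 in the frame of tray between -0.0583 and 0.0583 m) or (y of blank_1 in the frame of tray between -0.0583 and 0.0583 m and y of blank_4 in the frame of tray between -0.0583 and 0.0583 m) or (y of blank_1 in the frame of tray between -0.0583 and 0.0583 m and y of blank_5 in the frame of tray between -0.0583 and 0.0583 m) or (y of blank_1 in the frame of tray between -0.0583 and 0.0583 m and y of blank_6 in the frame of tray between -0.0583 and 0.0583 m) or (y of blank_2 in the frame of tray between -0.0583 and 0.0583 m and y of blank_3 in the frame of tray between -0.0583 and 0.0583 m) or (y of blank_2 in the frame of tray between -0.0583 and 0.0583 m and y of blank_4 in the frame of tray between -0.0583 and 0.0583 m) or (y of blank_2 in the frame of tray between -0.0583 and 0.0583 m and y of blank_5 in the frame of tray between -0.0583 and 0.0583 m) or (y of blank_2 in the frame of tray between -0.0583 and 0.0583 m and y of blank_6 in the frame of tray between -0.0583 and 0.0583 m) or (y of blank_3 in the frame of tray between -0.0583 and 0.0583 m and y of blank_4 in the frame of tray between -0.0583 and 0.0583 m) or (y of blank_3 in the frame of tray between -0.0583 and 0.0583 m and y of blank_5 in the frame of tray between -0.0583 and 0.0583 m) or (y of blank_3 in the frame of tray between -0.0583 and 0.0583 m and y of blank_6 in the frame of tray between -0.0583 and 0.0583 m) or (y of blank_4 in the frame of tray between -0.0583 and 0.0583 m and y of blank_5 in the frame of tray between -0.0583 and 0.0583 m) or (y of blank_4 in the frame of tray between -0.0583 and 0.0583 m and y of blank_6 in the frame of tray between -0.0583 and 0.0583 m) or (y of blank_5 in the frame of tray between -0.0583 and 0.0583 m and y of blank_6 in the frame of tray between -0.0583 and 0.0583 m)) and (y of each of blank_1, blank_2 in the frame of tray below -0.0583 m or y of each of blank_1, blank_3 in the frame of tray below -0.0583 m or y of each of blank_1, blank_4 in the frame of tray below -0.0583 m or y of each of blank_1, blank_5 in the frame of tray below -0.0583 m or y of each of blank_1, blank_6 in the frame of tray below -0.0583 m or y of each of blank_2, blank_3 in the frame of tray below -0.0583 m or y of each of blank_2, blank_4 in the frame of tray below -0.0583 m or y of each of blank_2, blank_5 in the frame of tray below -0.0583 m or y of each of blank_2, blank_6 in the frame of tray below -0.0583 m or y of each of blank_3, blank_4 in the frame of tray below -0.0583 m or y of each of blank_3, blank_5 in the frame of tray below -0.0583 m or y of each of blank_3, blank_6 in the frame of tray below -0.0583 m or y of each of blank_4, blank_5 in the frame of tray below -0.0583 m or y of each of blank_4, blank_6 in the frame of tray below -0.0583 m or y of each of blank_5, blank_6 in the frame of tray below -0.0583 m) and horizontal distance between rake and tool_rest above 0.1 m), for 0.2 s.
At the end, for the whole second after the job is handed in: All six blanks at rest, flat on the bed (height within 4 mm, level within 0.12 rad), the centres of two in each third; the rake hangs still and upright (0.12 rad) with its collar on both prongs: within 5 mm in height, 12 mm sideways, -32 to +20 mm along the prongs (z of blank_1 in the frame of tray between 0.016 and 0.024 m and angle between the z axis of each of blank_1, blank_2, blank_3, blank_4, blank_5, blank_6 and the z axis of tray, either way round below 0.12 rad and z of blank_2 in the frame of tray between 0.016 and 0.024 m and z of blank_3 in the frame of tray between 0.016 and 0.024 m and z of blank_4 in the frame of tray between 0.016 and 0.024 m and z of blank_5 in the frame of tray between 0.016 and 0.024 m and z of blank_6 in the frame of tray between 0.016 and 0.024 m and (y of each of blank_1, blank_2 in the frame of tray above 0.0583 m or y of each of blank_1, blank_3 in the frame of tray above 0.0583 m or y of each of blank_1, blank_4 in the frame of tray above 0.0583 m or y of each of blank_1, blank_5 in the frame of tray above 0.0583 m or y of each of blank_1, blank_6 in the frame of tray above 0.0583 m or y of each of blank_2, blank_3 in the frame of tray above 0.0583 m or y of each of blank_2, blank_4 in the frame of tray above 0.0583 m or y of each of blank_2, blank_5 in the frame of tray above 0.0583 m or y of each of blank_2, blank_6 in the frame of tray above 0.0583 m or y of each of blank_3, blank_4 in the frame of tray above 0.0583 m or y of each of blank_3, blank_5 in the frame of tray above 0.0583 m or y of each of blank_3, blank_6 in the frame of tray above 0.0583 m or y of each of blank_4, blank_5 in the frame of tray above 0.0583 m or y of each of blank_4, blank_6 in the frame of tray above 0.0583 m or y of each of blank_5, blank_6 in the frame of tray above 0.0583 m) and ((y of blank_1 in the frame of tray between -0.0583 and 0.0583 m and y of blank_2 in the frame of tray between -0.0583 and 0.0583 m) or (y of blank_1 in the frame of tray between -0.0583 and 0.0583 m and y of blank_3 in the frame of tray between -0.0583 and 0.0583 m) or (y of blank_1 in the frame of tray between -0.0583 and 0.0583 m and y of blank_4 in the frame of tray between -0.0583 and 0.0583 m) or (y of blank_1 in the frame of tray between -0.0583 and 0.0583 m and y of blank_5 in the frame of tray between -0.0583 and 0.0583 m) or (y of blank_1 in the frame of tray between -0.0583 and 0.0583 m and y of blank_6 in the frame of tray between -0.0583 and 0.0583 m) or (y of blank_2 in the frame of tray between -0.0583 and 0.0583 m and y of blank_3 in the frame of tray between -0.0583 and 0.0583 m) or (y of blank_2 in the frame of tray between -0.0583 and 0.0583 m and y of blank_4 in the frame of tray between -0.0583 and 0.0583 m) or (y of blank_2 in the frame of tray between -0.0583 and 0.0583 m and y of blank_5 in the frame of tray between -0.0583 and 0.0583 m) or (y of blank_2 in the frame of tray between -0.0583 and 0.0583 m and y of blank_6 in the frame of tray between -0.0583 and 0.0583 m) or (y of blank_3 in the frame of tray between -0.0583 and 0.0583 m and y of blank_4 in the frame of tray between -0.0583 and 0.0583 m) or (y of blank_3 in the frame of tray between -0.0583 and 0.0583 m and y of blank_5 in the frame of tray between -0.0583 and 0.0583 m) or (y of blank_3 in the frame of tray between -0.0583 and 0.0583 m and y of blank_6 in the frame of tray between -0.0583 and 0.0583 m) or (y of blank_4 in the frame of tray between -0.0583 and 0.0583 m and y of blank_5 in the frame of tray between -0.0583 and 0.0583 m) or (y of blank_4 in the frame of tray between -0.0583 and 0.0583 m and y of blank_6 in the frame of tray between -0.0583 and 0.0583 m) or (y of blank_5 in the frame of tray between -0.0583 and 0.0583 m and y of blank_6 in the frame of tray between -0.0583 and 0.0583 m)) and (y of each of blank_1, blank_2 in the frame of tray below -0.0583 m or y of each of blank_1, blank_3 in the frame of tray below -0.0583 m or y of each of blank_1, blank_4 in the frame of tray below -0.0583 m or y of each of blank_1, blank_5 in the frame of tray below -0.0583 m or y of each of blank_1, blank_6 in the frame of tray below -0.0583 m or y of each of blank_2, blank_3 in the frame of tray below -0.0583 m or y of each of blank_2, blank_4 in the frame of tray below -0.0583 m or y of each of blank_2, blank_5 in the frame of tray below -0.0583 m or y of each of blank_2, blank_6 in the frame of tray below -0.0583 m or y of each of blank_3, blank_4 in the frame of tray below -0.0583 m or y of each of blank_3, blank_5 in the frame of tray below -0.0583 m or y of each of blank_3, blank_6 in the frame of tray below -0.0583 m or y of each of blank_4, blank_5 in the frame of tray below -0.0583 m or y of each of blank_4, blank_6 in the frame of tray below -0.0583 m or y of each of blank_5, blank_6 in the frame of tray below -0.0583 m) and linear speed of each of blank_1, blank_2, blank_3, blank_4, blank_5, blank_6, rake below 0.02 m/s and x of rake in the frame of tool_rest between -0.012 and 0.012 m and y of rake in the frame of tool_rest between -0.032 and 0.02 m and z of rake in the frame of tool_rest between 0.145 and 0.155 m and angle between rake's own z axis and vertical below 0.12 rad); the robot touches nothing.
It fails at once if a blank touched by the gripper or arm instead of the rake (contact force between any of the fingers, the arm and blank_1 above 0.5 N or contact force between any of the fingers, the arm and blank_2 above 0.5 N or contact force between any of the fingers, the arm and blank_3 above 0.5 N or contact force between any of the fingers, the arm and blank_4 above 0.5 N or contact force between any of the fingers, the arm and blank_5 above 0.5 N or contact force between any of the fingers, the arm and blank_6 above 0.5 N).
It fails at once if the rake pressed on the tray with more than 30 N (contact force between rake and tray above 30 N).
It fails at once if a bystander (tape roll, ring gauge, bush) moved more than 30 mm (distance of any of tape_1, ring_gauge, turned_part_1 from where it was at the start of the episode above 0.03 m).
It also fails if it takes over 72 s, if anything falls off the work surface, if the arm or the gripper's body presses on something with over 40 N, if the wrist force passes 120 N, or if a joint passes its speed limit or range.

### The arm

A 7-joint arm with a two-finger parallel gripper is mounted at the origin on a cart in front of the work surface, level with it; the furniture and walls round the work are solid. World frame = base frame: x ahead of the robot, y to its left, z up, the work surface at z = 0. Lengths are in mm, angles in rad, forces in N, time in s.
With the tool pointing down it reaches from about 400 to 850 mm from the base axis. Payload 4.5 kg.
Tool frame: the origin (TCP) lies between the finger pads; the fingertips stand 25 mm ahead of it and the grasp point (between the pads) lies 6 mm ahead of it; z points along the fingers, x is the direction in which the jaws open and shut, and the axes are right-handed (so a half turn about z gives the same grasp; the last joint's range is limited). The gripper opens to 85 mm and grips with 20 to 120 N. Pads are 22 mm wide; open, the fingers measure 114 mm over their backs; the gripper's body (76 mm by 85 mm) begins 54 mm behind the grasp point. The pads swing forward as they close: fully open they stand 13 mm farther back than shut.
Start: joints at [1.303, 0.689, -0.195, 1.565, 0.157, 0.902, -0.215], TCP at [185.803, -596.766, 256.317] pointing down, gripper open.
Joint ranges: [-3.01, 3.01], [-0.46, 2.08], [-1.47, 1.51], [0.13, 2.56], [-1, 4.14], [0.04, 2.09], [-2.66, 2.66]. Speed limits (rad/s): [2.57, 2.57, 3.14, 3.14, 3.14, 3.14, 3.14].

### API

Orientations are given as [roll, pitch, yaw] about the fixed x, y, z axes, in that order (R = Rz(yaw) Ry(pitch) Rx(roll)).
In Python, from workcell import bot gives the robot as it stands.
- The arm moves only by the tool jog_arm, never from a script. Its argument "series" is a list of rows, each an object of numbers: "x", "y", "z": the shift along the tool's x, y, z in m; "ax", "ay", "az": the turn, a rotation vector about the tool's x, y, z in degrees; "gripper": the finger opening in m, from 0 to 0.0854. A call has 1 to 5 rows; each row shifts and turns the commanded pose from where the row before left it, along the tool's axes as they then stand; what a row does not reach is not made up. A row lasts 1/12 s, in which the tool goes at most 41.7 mm and 7.16 degrees, less where a joint would pass 70% of its speed; a pose out of reach is approached as far as the arm can. A call with a gripper value outside its range is refused whole. The fingers move at their own pace and stop on an object; the grip force is fixed at half the most. Time passes only in rows, so rows that do not move let the fingers close. It gives the time, the measured TCP pose, the force and the opening at its end, in the units of the state.
- bot.state(): the state, without advancing time (a new reading comes with each control period).
- bot.snapshot(name): name is "scene" or "side" or "wrist"; returns (picture, depth): 384x512x3 uint8, red, green, blue; 384x512 float32, mm along the optical axis (not along the pixel's ray), 0 where there is no reading.
- bot.camera_info(name): a dict with "fx", "fy", "cx", "cy" (pixels), "origin" and "rotation" of the camera in the world. Camera axes: x right, y down, z forward; pixel columns grow to the right and rows downward; lengths in mm; the calibration is good to about 2 mm. A picture is of the moment at which its call begins: read the wrist's pose just before it. camera_info takes no time and is no camera call; for the wrist camera it gives the pose at the moment of the call.
- bot.finish_job(): hands the job in, once; it reports no verdict.
Trained networks look in the newest picture that a camera, given by its name, has taken for a name from the list of things; names that differ only in an ending like _2 or _b are one class to them, and where a whole thing is asked for, a point or a joint stands for the part that bears it (a point fixed in the world has none). Each returns a list of dicts, best first, with "conf" (0 to 1); they miss things now and then, are a little off and sometimes report something else, mostly with a low value. They report only what shows in the picture. A call takes as long as a camera call. They do not tell look-alikes from the thing itself.
- bot.spot_in(camera, label): "point" ([x, y, z] in mm, in world coordinates, good to about 4 mm: the middle of the surface that is visible of it).
- bot.regions_of(camera, label): "pixels" (384x512 bool, what is visible of it).
The state is a dict: "clock": time; "qpos": joint angles; "joint_velocities": joint speeds; "tau": joint torques, N m; "eef_pos": TCP position; "tool_rot": TCP orientation; "ft_force": force on the tool from outside, world axes, zero at the start; "torque": the same for the moment, N m; "grip_width": finger opening in mm.
Only numpy, scipy, OpenCV 4.12 (cv2) and the standard library are available. Lean on these libraries where they do the work, as an engineer would, in place of code of your own. Each camera call takes 0.05 s, during which the arm holds its last target.

## Working session

There is one attempt and no reset: what is moved stays moved. The work goes in short steps, Python scripts to look and compute and a tool call to move; the robot and the scene stay as the last step left them, time stands still between calls to the robot, and variables do not carry over. Pictures are saved under pics/ and viewed, and the job is handed in when it is done.

Besides the shell and the picture viewer there is one more tool, called after "Call:" as a command line: name --argument value ..., lists and objects as JSON in quotes. jog_arm: Moves the arm, as the interface text tells. Its arguments: {"type":"object","properties":{"series":{"type":"array","items":{"type":"object","properties":{"x":{"type":"number"},"y":{"type":"number"},"z":{"type":"number"},"ax":{"type":"number"},"ay":{"type":"number"},"az":{"type":"number"},"gripper":{"type":"number"}}}}},"required":["series"]}

```bash
mkdir -p pics; ls
cat > h.py <<'E'
import numpy as np, cv2
from workcell import bot
def snap(n,f):
    s=bot.state(); im,d=bot.snapshot(n); cv2.imwrite('pics/'+f+'.png',im[:,:,::-1]); return im,d
def world(n,d,info=None):
    c=info or bot.camera_info(n); v,u=np.mgrid[:384,:512]
    P=np.stack([(u-c['cx'])/c['fx']*d,(v-c['cy'])/c['fy']*d,d],-1)
    W=P@np.array(c['rotation']).T+np.array(c['origin']); W[d<=0]=np.nan; return W
E
python3 - <<'E'
from h import *
s=bot.state();print(s)
for n in ['scene','side','wrist']:
    im,d=snap(n,n+'0'); np.save(n+'0.npy',world(n,d)); c=bot.camera_info(n); print(n,c)
E
```

```text
pics
{'clock': 0.0, 'qpos': array([ 1.30282644,  0.68999454, -0.19451173,  1.56639698,  0.15730092,
        0.9025006 , -0.21508193]), 'joint_velocities': array([ 0.00065792, -0.00088875, -0.0006001 , -0.00011874, -0.00088908,
       -0.00059279, -0.00018406]), 'tau': array([-6.59389258e-06, -5.39604700e+01, -1.26628730e+00, -1.58539528e+01,
        9.16450837e-03,  9.52594739e-03,  9.23127175e-06]), 'eef_pos': array([ 185.52054545, -596.16958894,  255.46326252]), 'tool_rot': array([ 3.14145051e+00,  1.90191994e-03, -1.26891876e+00]), 'ft_force': array([-0.6810078, -0.0897708, -0.1305041]), 'torque': array([ 0.01209514, -0.01101792,  0.00212879]), 'grip_width': 85.23947994957587}Traceback (most recent call last):
  File "<stdin>", line 4, in <module>
  File "h.py", line 8, in world
    W=P@np.array(c['rotation']).T+np.array(c['origin']); W[d<=0]=np.nan; return W
      ~~~~~~~~~~~~~~~~~~~~~~~~~~~^~~~~~~~~~~~~~~~~~~~~~
ValueError: operands could not be broadcast together with shapes (384,512) (3,)
```

```bash
python3 - <<'E'
s=open('h.py').read()
s=s.replace("import numpy as np, cv2","import numpy as np, cv2\nfrom scipy.spatial.transform import Rotation as Rot")
s=s.replace("P@np.array(c['rotation']).T","P@rot(c).T")
s+='''
def rot(c):
    r=np.array(c['rotation']); return r if r.shape==(3,3) else Rot.from_euler('xyz',r).as_matrix()
'''
open('h.py','w').write(s)
E
python3 - <<'E'
from h import *
for n in ['scene','side','wrist']:
    im,d=snap(n,n+'0'); np.save(n+'0.npy',world(n,d)); c=bot.camera_info(n); print(n,c)
E
```

```text
scene {'fx': 433.10286416691366, 'fy': 433.10286416691366, 'cx': 249.43930403673588, 'cy': 199.32800048407066, 'origin': array([-194.65741076,  970.46214642,  748.70048503]), 'rotation': array([-2.03735879,  0.00746004, -2.43360181])}
side {'fx': 359.556606221208, 'fy': 359.556606221208, 'cx': 253.53372947182547, 'cy': 190.12545547902909, 'origin': array([159.37166801, 784.25543062, 702.39650303]), 'rotation': array([-2.16254487, -0.01687494, -2.5794033 ])}
wrist {'fx': 340.34403603172075, 'fy': 340.34403603172075, 'cx': 256.5205344693357, 'cy': 191.05255532223518, 'origin': array([ 257.66188844, -574.12197942,  372.45607541]), 'rotation': array([ 2.84365569e+00,  1.48252502e-03, -1.26934143e+00])}
```

View pics/scene0.png

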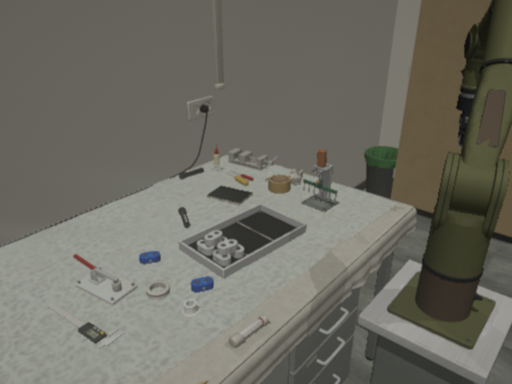

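View pics/side0.png

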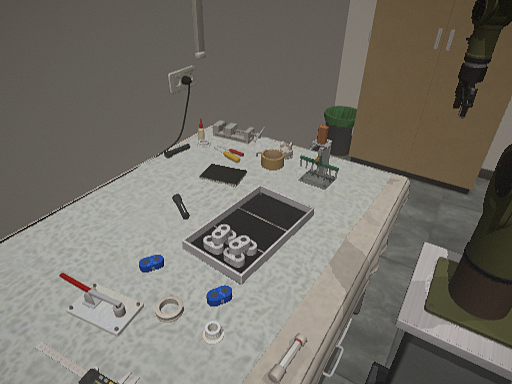

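View pics/wrist0.png

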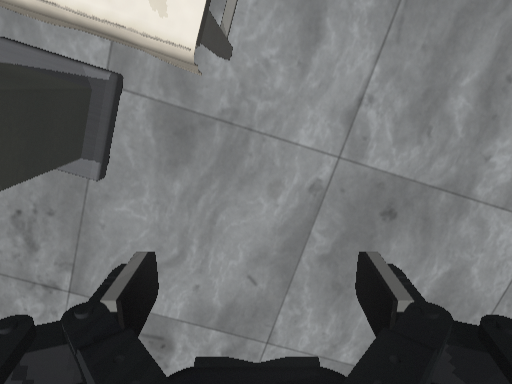

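Run:
```python
from h import *
for n in ['tray','rake','tool_rest','rake_grip','rest_prongs','blank_5','tape_1','ring_gauge','turned_part_1']:
    for c in ['side','scene']:
        try: print(n,c,[(np.round(o['point']).tolist(),round(o['conf'],2)) for o in bot.spot_in(c,n)][:8])
        except Exception as e: print(n,c,e)
a=cv2.imread('pics/side0.png');b=cv2.imread('pics/scene0.png')
cv2.imwrite('pics/c1.png',cv2.resize(a[170:300,150:350],None,fx=4,fy=4,interpolation=cv2.INTER_CUBIC))
cv2.imwrite('pics/c2.png',cv2.resize(a[100:200,240:370],None,fx=5,fy=5,interpolation=cv2.INTER_CUBIC))
```

```text
tray side [([588.0, 76.0, 6.0], 0.84)]
tray scene [([589.0, 59.0, 7.0], 0.58)]
rake side []
rake scene [([541.0, -276.0, 97.0], 0.71), ([632.0, 221.0, 29.0], 0.7)]
tool_rest side [([541.0, -301.0, 8.0], 0.93)]
tool_rest scene [([539.0, -310.0, 5.0], 0.57)]
rake_grip side [([549.0, -277.0, 92.0], 0.64)]
rake_grip scene [([544.0, -276.0, 98.0], 0.79)]
rest_prongs side [([541.0, -295.0, 8.0], 0.58), ([598.0, 436.0, 17.0], 0.34)]
rest_prongs scene [([545.0, -278.0, 98.0], 0.64), ([542.0, -311.0, 6.0], 0.63)]
blank_5 side [([558.0, 198.0, 55.0], 0.88), ([633.0, 223.0, 30.0], 0.71), ([519.0, 344.0, 26.0], 0.71), ([612.0, 168.0, 39.0], 0.67), ([557.0, 233.0, 27.0], 0.65), ([627.0, 190.0, 51.0], 0.6), ([536.0, 177.0, 25.0], 0.57), ([728.0, 358.0, 23.0], 0.57)]
blank_5 scene [([621.0, 197.0, 56.0], 0.76), ([630.0, 221.0, 28.0], 0.75), ([551.0, 229.0, 32.0], 0.72), ([517.0, 339.0, 26.0], 0.64), ([540.0, 177.0, 20.0], 0.63), ([728.0, 355.0, 21.0], 0.54), ([558.0, 198.0, 54.0], 0.5)]
tape_1 side [([737.0, -281.0, 28.0], 0.69)]
tape_1 scene [([730.0, -277.0, 29.0], 0.74)]
ring_gauge side [([597.0, 432.0, 17.0], 0.92), ([588.0, 75.0, 10.0], 0.42)]
ring_gauge scene [([593.0, 430.0, 15.0], 0.72)]
turned_part_1 side []
turned_part_1 scene [([469.0, 428.0, 12.0], 0.73)]
```

View pics/c1.png

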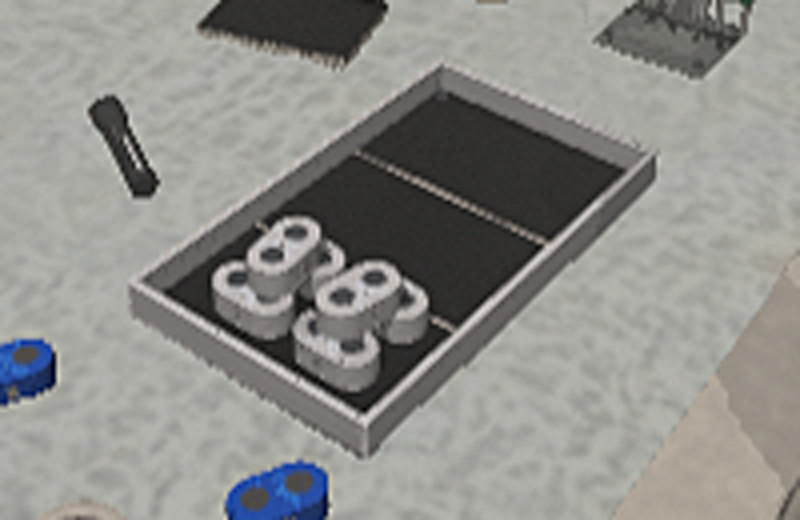

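View pics/c2.png

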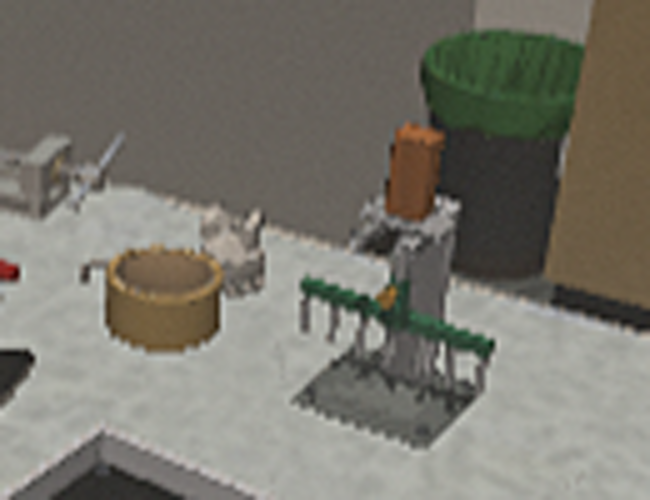

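Run:
```python
from h import *
P=np.concatenate([np.load(n+'0.npy').reshape(-1,3) for n in ['side','scene']])
for n in ['side','scene']:
    W=np.load(n+'0.npy').reshape(-1,3)
    m=(abs(W[:,0]-590)<150)&(abs(W[:,1]-80)<230)
    Q=W[m]
    t=Q[(Q[:,2]>31)&(Q[:,2]<37)]
    x0=Q[(Q[:,2]>-4)&(Q[:,2]<4)]
    print(n,'table z',np.median(x0[:,2]),len(t))
    r=cv2.minAreaRect(t[:,:2].astype(np.float32)); print(r)
    # rest
    G=W[(abs(W[:,0]-545)<90)&(abs(W[:,1]+290)<90)]
    b=G[(G[:,2]>5)&(G[:,2]<12)]; print('base',cv2.minAreaRect(b[:,:2].astype(np.float32)),b[:,2].mean())
    for lo in range(20,230,8):
        q=G[(G[:,2]>lo)&(G[:,2]<=lo+8)]
        if len(q): print(lo,len(q),np.percentile(q[:,0],[2,50,98]).round(),np.percentile(q[:,1],[2,50,98]).round())
# ortho render
for n in ['side','scene']:
    W=np.load(n+'0.npy'); im=cv2.imread(f'pics/{n}0.png')
    H=np.zeros((520,300,3),np.uint8)
    Wf=W.reshape(-1,3);C=im.reshape(-1,3)
    o=np.argsort(np.nan_to_num(Wf[:,2]));
    for i in o:
        if np.isnan(Wf[i,0]): continue
        u=int((740-Wf[i,0])); v=0
        r=int(740-Wf[i,0]); c=int(300-Wf[i,1])
        if 0<=r<300 and 0<=c<520: cv2.circle(H,(r,c),1,tuple(int(k) for k in C[i]),-1)
    cv2.imwrite(f'pics/o_{n}.png',cv2.rotate(H,cv2.ROTATE_90_COUNTERCLOCKWISE))
```

```text
side table z 1.7302356727036567 933
((593.1755981445312, 84.83146667480469), (367.0131530761719, 216.0731658935547), 84.8715591430664)
base ((535.8057861328125, -277.32208251953125), (146.49447631835938, 160.92129516601562), 6.410123825073242) 7.171781356613314
20 14 [527. 544. 568.] [-327. -319. -315.]
28 12 [528. 545. 554.] [-328. -317. -313.]
36 34 [475. 546. 616.] [-322. -285. -274.]
44 30 [475. 547. 619.] [-317. -280. -272.]
52 27 [475. 547. 616.] [-285. -279. -273.]
60 35 [474. 540. 620.] [-325. -282. -274.]
68 80 [476. 539. 618.] [-323. -279. -271.]
76 112 [475. 541. 618.] [-321. -279. -271.]
84 35 [478. 539. 579.] [-329. -283. -271.]
92 31 [528. 544. 559.] [-325. -316. -261.]
100 30 [527. 543. 553.] [-323. -313. -260.]
108 21 [527. 542. 549.] [-328. -316. -274.]
116 16 [527. 537. 566.] [-328. -315. -278.]
124 4 [528. 530. 532.] [-325. -319. -315.]
132 4 [528. 530. 561.] [-333. -296. -250.]
140 33 [527. 539. 570.] [-328. -262. -240.]
148 99 [516. 538. 576.] [-329. -270. -241.]
156 22 [525. 540. 566.] [-284. -273. -267.]
164 20 [532. 544. 561.] [-285. -273. -267.]
172 25 [531. 
[... 944 characters left out ...]
00 38 [526. 544. 562.] [-329. -315. -262.]
108 29 [527. 544. 562.] [-328. -316. -274.]
116 22 [527. 543. 556.] [-327. -319. -276.]
124 18 [527. 535. 547.] [-330. -319. -275.]
132 9 [527. 531. 563.] [-331. -320. -261.]
140 26 [526. 538. 568.] [-321. -260. -241.]
148 72 [517. 541. 576.] [-331. -271. -240.]
156 48 [516. 536. 576.] [-296. -272. -245.]
164 18 [533. 542. 559.] [-285. -273. -267.]
172 21 [531. 541. 561.] [-292. -274. -268.]
180 19 [532. 541. 560.] [-289. -273. -268.]
188 20 [531. 544. 560.] [-292. -273. -267.]
196 24 [531. 542. 561.] [-285. -273. -268.]
204 20 [531. 540. 561.] [-283. -272. -267.]
212 29 [531. 544. 559.] [-290. -275. -268.]
220 3 [538. 541. 553.] [-283. -278. -277.]
```

Run:
```python
import cv2
a=cv2.imread('pics/o_side.png');b=cv2.imread('pics/o_scene.png')
import numpy as np
cv2.imwrite('pics/o.png',cv2.resize(np.vstack([a,b]),None,fx=1,fy=1))
from h import *
P=[]
for n in ['side','scene']:
    W=np.load(n+'0.npy').reshape(-1,3)
    th=np.radians(-5.2); R=np.array([[np.cos(th),np.sin(th)],[-np.sin(th),np.cos(th)]])
    G=W[(abs(W[:,0]-545)<90)&(abs(W[:,1]+278)<14)&(W[:,2]>69)&(W[:,2]<92)]
    # bar yaw
    p=np.polyfit(G[:,0]-546,G[:,1],1); print(n,'bar',p,len(G), np.percentile(G[:,0],[1,99]))
    e=G[abs(G[:,0]-546)>30]; print(np.percentile(e[:,2],[2,98]))
    # tips
    t=W[(abs(W[:,0]-545)<82)&(abs(W[:,1]+278)<12)&(W[:,2]>15)]; print('tip z',np.sort(t[:,2])[:12].round())
    # tops
    q=W[:,:2]-[593.2,84.8]; q=q@R.T; Q=np.c_[q,W[:,2]]
    H=Q[(abs(Q[:,0])<98)&(Q[:,1]>30)&(Q[:,1]<173)&(Q[:,2]>14)]
    top=H[(H[:,2]>52)&(H[:,2]<62)]
    for s in [top[top[:,0]>0],top[top[:,0]<0]]: print('top',cv2.minAreaRect(s[:,:2].astype(np.float32)),s[:,2].mean(),len(s))
    low=H[(H[:,2]>28)&(H[:,2]<37)]
    print('low ext',np.percentile(low,[1,99],axis=0).round())
    bed=Q[(abs(Q[:,0])<98)&(abs(Q[:,1]+60)<100)]; print('bed z',np.median(bed[:,2]))
    C=np.zeros((380,240,3),np.uint8); 
    for x,y,z in Q[np.argsort(np.nan_to_num(Q[:,2]))]:
        if abs(x)<118 and abs(y)<188:
            g=int(np.clip(z,0,63)*4); col=tuple(int(k) for k in cv2.applyColorMap(np.uint8([[g]]),cv2.COLORMAP_JET)[0,0])
            cv2.circle(C,(int(120-y*0+0+x*0)+int(-0) if False else int(120+x),int(190-y)),1,col,-1)
    P.append(C)
cv2.imwrite('pics/tr.png',cv2.resize(np.hstack(P),None,fx=1.5,fy=1.5))
```

```text
side bar [-8.63271882e-02 -2.78311467e+02] 179 [472.9277253  620.78769449]
[69.91029609 84.66350582]
tip z [37. 38. 39. 39. 40. 40. 40. 40. 41. 41. 42. 42.]
top ((28.0872802734375, 103.34677124023438), (35.408817291259766, 67.26592254638672), 2.401817798614502) 55.240910425880024 183
top ((-39.04741668701172, 105.372802734375), (61.81549835205078, 37.710227966308594), 84.5888900756836) 55.25938072398625 203
low ext [[-70.  62.  28.]
 [ 63. 149.  36.]]
bed z 7.543168151905206
scene bar [-8.72127626e-02 -2.78657186e+02] 163 [472.81378122 623.0172592 ]
[69.80575104 87.20271859]
tip z [36. 36. 38. 38. 40. 40. 41. 41. 41. 42. 42. 43.]
top ((27.436134338378906, 103.37728881835938), (37.63996124267578, 62.61510467529297), 10.05184268951416) 56.54435691695934 134
top ((-39.34349060058594, 107.16896057128906), (63.17131423950195, 40.23237991333008), 78.86144256591797) 56.710942665626405 155
low ext [[-71.  60.  29.]
 [ 96. 151.  37.]]
bed z 9.513325634593173
```

View pics/tr.png

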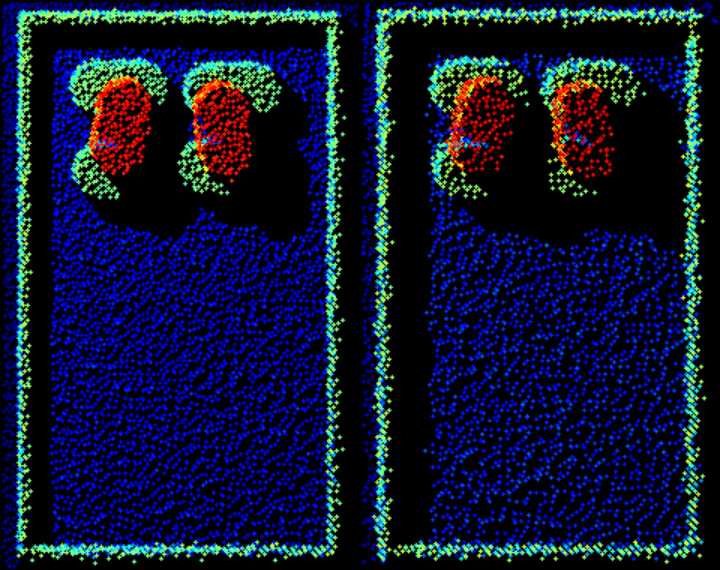

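Call:
jog_arm --series '[{"az":5.6,"z":-0.005},{"az":5.6,"z":-0.005},{"az":5.6,"z":-0.005},{"az":5.5,"z":-0.005},{"x":-0.025,"y":-0.024}]'

```text
$.series[0]: bad value
```

Call:
jog_arm --series '[{"x":-0.027,"y":-0.0255},{"x":-0.027,"y":-0.0255},{"x":-0.027,"y":-0.0255},{"x":-0.027,"y":-0.0255},{"x":-0.027,"y":-0.0255}]'

```text
$.series[0]: bad value
```

Call:
jog_arm --series '[{"x":-0.027,"y":-0.0255},{"x":-0.027,"y":-0.0255},{"x":-0.027,"y":-0.0255},{"x":-0.027,"y":-0.0255},{"x":0}]'

```text
$.series[0]: bad value
```

Call:
jog_arm --series '[{"x":0,"y":0,"z":-0.005,"ax":0,"ay":0,"az":5.6,"gripper":0.085}]'

```text
clock: 1.18
eef_pos: [185.4, -596.2, 260.4]
tool_rot: [3.142, 0.002, -1.367]
ft_force: [0.5, 0.4, -0.5]
grip_width: 85.0
```

Call:
jog_arm --series '[{"x":0,"y":0,"z":-0.005,"ax":0,"ay":0,"az":5.6,"gripper":0.085},{"x":0,"y":0,"z":-0.005,"ax":0,"ay":0,"az":5.6,"gripper":0.085},{"x":0,"y":0,"z":-0.005,"ax":0,"ay":0,"az":5.5,"gripper":0.085},{"x":-0.025,"y":-0.024,"z":0,"ax":0,"ay":0,"az":0,"gripper":0.085},{"x":-0.027,"y":-0.025,"z":0,"ax":0,"ay":0,"az":0,"gripper":0.085}]'

```text
clock: 1.6
eef_pos: [237.2, -550.8, 276.6]
tool_rot: [3.141, -0.003, -1.665]
ft_force: [0.8, 0.1, -0.6]
grip_width: 84.9
```

Call:
jog_arm --series '[{"x":-0.027,"y":-0.025,"z":0,"ax":0,"ay":0,"az":0,"gripper":0.085},{"x":-0.027,"y":-0.025,"z":0,"ax":0,"ay":0,"az":0,"gripper":0.085},{"x":-0.027,"y":-0.025,"z":0,"ax":0,"ay":0,"az":0,"gripper":0.085},{"x":-0.027,"y":-0.025,"z":0,"ax":0,"ay":0,"az":0,"gripper":0.085},{"x":-0.027,"y":-0.025,"z":0,"ax":0,"ay":0,"az":0,"gripper":0.085}]'

```text
clock: 2.02
eef_pos: [376.6, -424.3, 276.5]
tool_rot: [-3.141, -0.0, -1.658]
ft_force: [0.8, -0.4, 0.6]
grip_width: 84.9
```

Call:
jog_arm --series '[{"x":-0.027,"y":-0.025,"z":0,"ax":0,"ay":0,"az":0,"gripper":0.085},{"x":-0.027,"y":-0.025,"z":0,"ax":0,"ay":0,"az":0,"gripper":0.085},{"x":-0.027,"y":-0.025,"z":0,"ax":0,"ay":0,"az":0,"gripper":0.085},{"x":-0.027,"y":-0.025,"z":0,"ax":0,"ay":0,"az":0,"gripper":0.085},{"x":0,"y":0,"z":0,"ax":0,"ay":0,"az":0,"gripper":0.085}]'

```text
clock: 2.43
eef_pos: [492.3, -318.2, 276.4]
tool_rot: [-3.136, 0.006, -1.645]
ft_force: [1.1, 0.3, -0.0]
grip_width: 85.2
```

Call:
jog_arm --series '[{"x":-0.022,"y":-0.025,"z":0,"ax":0,"ay":0,"az":0,"gripper":0.085},{"x":-0.022,"y":-0.025,"z":0,"ax":0,"ay":0,"az":0,"gripper":0.085},{"x":0,"y":0,"z":0,"ax":0,"ay":0,"az":0,"gripper":0.085},{"x":0,"y":0,"z":0,"ax":0,"ay":0,"az":0,"gripper":0.085}]'

```text
clock: 2.77
eef_pos: [540.0, -285.0, 276.1]
tool_rot: [-3.141, 0.001, -1.653]
ft_force: [-0.5, -1.3, -0.2]
grip_width: 84.8
```

Run:
```python
from h import *
s=bot.state();print(s['eef_pos'],s['tool_rot'])
c=bot.camera_info('wrist')
im,d=snap('wrist','w1'); W=world('wrist',d,c); np.save('w1.npy',W)
Q=W.reshape(-1,3)
t=Q[(abs(Q[:,2]-218)<5)&(abs(Q[:,0]-546)<40)&(abs(Q[:,1]+278)<40)]
print('grip top',len(t),t.mean(0),cv2.minAreaRect(t[:,:2].astype(np.float32)))
t=Q[(abs(Q[:,2]-156)<5)&(abs(Q[:,0]-546)<60)&(abs(Q[:,1]+278)<40)]
print('collar',len(t),cv2.minAreaRect(t[:,:2].astype(np.float32)))
```

```text
[ 540.00208468 -284.95894315  276.10482248] [-3.14060872e+00  1.36553259e-03 -1.65335060e+00]
grip top 1882 [ 550.11847092 -282.98891716  216.48941377] ((549.3787841796875, -282.6971130371094), (21.651369094848633, 29.434185028076172), 85.83686065673828)
collar 1298 ((553.3876342773438, -277.3096618652344), (71.15939331054688, 58.91602325439453), 75.82087707519531)
```

View pics/w1.png

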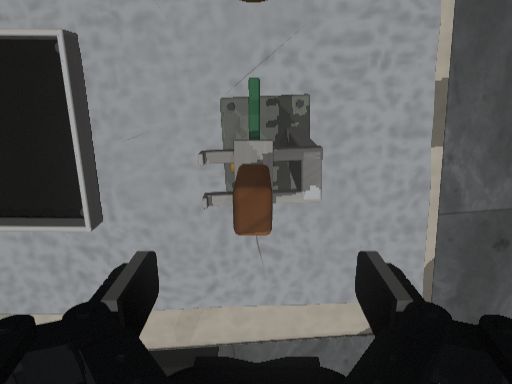

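Call:
jog_arm --series '[{"x":-0.0045,"y":-0.0075,"z":0,"ax":0,"ay":0,"az":0,"gripper":0.085},{"x":0,"y":0,"z":0.026,"ax":0,"ay":0,"az":0,"gripper":0.085},{"x":0,"y":0,"z":0.026,"ax":0,"ay":0,"az":0,"gripper":0.085},{"x":0,"y":0,"z":0.026,"ax":0,"ay":0,"az":0,"gripper":0.085},{"x":0,"y":0,"z":0,"ax":0,"ay":0,"az":0,"gripper":0.06}]'

```text
clock: 3.23
eef_pos: [542.4, -283.1, 193.7]
tool_rot: [3.132, 0.003, -1.66]
ft_force: [-0.2, -0.0, -1.5]
grip_width: 74.9
```

Run:
```python
from h import *
s=bot.state();print(s['eef_pos'],s['tool_rot'])
snap('wrist','w2'); snap('side','s2')
a=cv2.imread('pics/s2.png'); b=cv2.resize(a[90:200,270:380],(384,384)); cv2.imwrite('pics/m2.png',np.hstack([b,cv2.imread('pics/w2.png')[:, 56:456]]))
```

```text
[ 542.36149911 -283.11614378  193.72717567] [ 3.13225590e+00  2.58678351e-03 -1.65984992e+00]
```

View pics/m2.png

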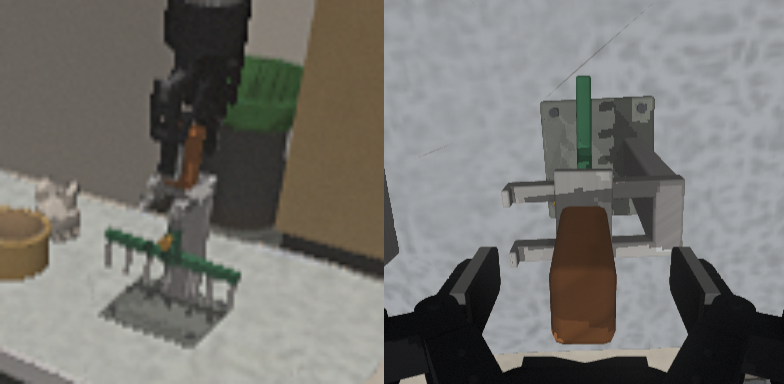

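Call:
jog_arm --series '[{"x":0,"y":0,"z":0,"ax":0,"ay":0,"az":0,"gripper":0.06}]'

```text
clock: 3.42
eef_pos: [546.7, -284.6, 199.9]
tool_rot: [-3.139, -0.001, -1.659]
ft_force: [0.2, -0.0, 0.8]
grip_width: 60.0
```

Run:
```python
from h import *
s=bot.state();print(s['eef_pos'],s['tool_rot'])
c=bot.camera_info('wrist')
im,d=snap('wrist','w3'); W=world('wrist',d,c)
Q=W.reshape(-1,3)
t=Q[(abs(Q[:,2]-217)<4)&(abs(Q[:,0]-546)<40)&(abs(Q[:,1]+278)<40)]
print('grip top',len(t),t.mean(0),cv2.minAreaRect(t[:,:2].astype(np.float32)))
```

```text
[ 546.73907979 -284.56738304  199.86483406] [-3.13913670e+00 -1.19375460e-03 -1.65931272e+00]
grip top 5581 [ 551.45441296 -282.29553357  216.38668348] ((549.8309936523438, -277.645263671875), (80.04330444335938, 29.853927612304688), 84.79981994628906)
```

Call:
jog_arm --series '[{"x":-0.003,"y":-0.001,"z":0,"ax":0,"ay":0,"az":0,"gripper":0.02},{"x":0,"y":0,"z":0,"ax":0,"ay":0,"az":0,"gripper":0.01},{"x":0,"y":0,"z":0,"ax":0,"ay":0,"az":0,"gripper":0.01},{"x":0,"y":0,"z":0,"ax":0,"ay":0,"az":0,"gripper":0.01},{"x":0,"y":0,"z":0,"ax":0,"ay":0,"az":0,"gripper":0.01}]'

```text
clock: 3.88
eef_pos: [547.9, -281.0, 199.3]
tool_rot: [-3.14, -0.001, -1.658]
ft_force: [-1.2, -0.9, 5.4]
grip_width: 21.6
```

Call:
jog_arm --series '[{"x":0,"y":0,"z":0,"ax":0,"ay":0,"az":0,"gripper":0.01},{"x":0,"y":0,"z":0,"ax":0,"ay":0,"az":0,"gripper":0.01}]'

```text
clock: 4.05
eef_pos: [547.9, -281.0, 199.3]
tool_rot: [-3.14, -0.001, -1.658]
ft_force: [-0.2, -0.3, 5.9]
grip_width: 21.2
```

Call:
jog_arm --series '[{"x":0,"y":0,"z":-0.007,"ax":0,"ay":0,"az":0,"gripper":0.01},{"x":0,"y":0,"z":-0.006,"ax":0,"ay":0,"az":0,"gripper":0.01},{"x":0,"y":0,"z":0,"ax":0,"ay":0,"az":0,"gripper":0.01}]'

```text
clock: 4.3
eef_pos: [547.6, -280.7, 212.2]
tool_rot: [-3.141, -0.0, -1.658]
ft_force: [0.4, 0.9, -2.4]
grip_width: 21.5
```

Run:
```python
from h import *
snap('wrist','w4'); snap('side','s4')
a=cv2.imread('pics/s4.png'); b=cv2.resize(a[90:200,270:380],(384,384)); cv2.imwrite('pics/m4.png',np.hstack([b,cv2.imread('pics/w4.png')[:, 56:456]]))
```

```text
(no output)
```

View pics/m4.png

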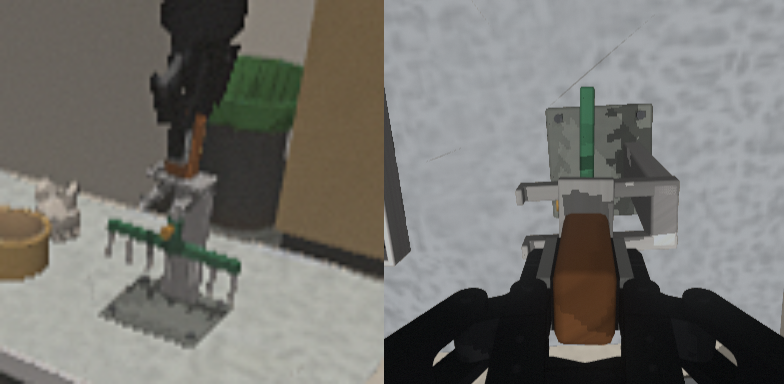

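Call:
jog_arm --series '[{"x":-0.02,"y":0,"z":0,"ax":0,"ay":0,"az":0,"gripper":0.01},{"x":-0.03,"y":0,"z":0,"ax":0,"ay":0,"az":0,"gripper":0.01},{"x":-0.03,"y":0,"z":0,"ax":0,"ay":0,"az":0,"gripper":0.01},{"x":-0.03,"y":0,"z":-0.01,"ax":0,"ay":0,"az":0,"gripper":0.01},{"x":-0.03,"y":0,"z":-0.01,"ax":0,"ay":0,"az":0,"gripper":0.01}]'

```text
clock: 4.82
eef_pos: [558.6, -139.6, 230.5]
tool_rot: [3.139, 0.0, -1.658]
ft_force: [-0.3, -0.7, -2.8]
grip_width: 21.0
```

Call:
jog_arm --series '[{"x":-0.03,"y":-0.003,"z":0,"ax":0,"ay":0,"az":0,"gripper":0.01},{"x":-0.03,"y":-0.003,"z":0,"ax":0,"ay":0,"az":0,"gripper":0.01},{"x":-0.03,"y":-0.003,"z":0,"ax":0,"ay":0,"az":0,"gripper":0.01},{"x":-0.023,"y":0,"z":0,"ax":0,"ay":0,"az":0,"gripper":0.01},{"x":0,"y":0,"z":0,"ax":0,"ay":0,"az":0,"gripper":0.01}]'

```text
clock: 5.23
eef_pos: [578.8, -20.9, 230.8]
tool_rot: [3.141, 0.006, -1.648]
ft_force: [-0.2, 0.6, -3.2]
grip_width: 21.5
```

Call:
jog_arm --series '[{"x":0,"y":0,"z":0,"ax":0,"ay":0,"az":0,"gripper":0.01},{"x":0,"y":0,"z":0,"ax":0,"ay":0,"az":0,"gripper":0.01}]'

```text
clock: 5.4
eef_pos: [577.9, -30.2, 230.9]
tool_rot: [3.141, -0.001, -1.659]
ft_force: [0.9, -0.8, -3.0]
grip_width: 21.5
```

Run:
```python
from h import *
for n in ['side','scene']:
    im,d=snap(n,n+'5'); Q=world(n,d).reshape(-1,3)-[593.2,84.8,0]; th=np.radians(-5.2);
    R=Rot.from_euler('z',th).as_matrix(); Q=Q@R
    t=Q[(abs(Q[:,0])<95)&(Q[:,1]<-80)&(Q[:,1]>-150)&(Q[:,2]>45)&(Q[:,2]<130)]
    b=t[(t[:,2]>85)]; print(n,np.percentile(t[:,0],[1,99]),np.percentile(t[:,1],[1,50,99]),np.sort(t[:,2])[:10].round(), np.polyfit(b[:,0],b[:,1],1))
```

```text
side [-79.42054063  66.54351838] [-121.01924803 -113.53019609  -98.63200291] [68. 69. 70. 70. 70. 71. 71. 71. 72. 72.] [ 4.71415118e-03 -1.13278366e+02]
scene [-80.34628039  68.32398909] [-122.76252421 -114.52953965 -101.95973514] [71. 71. 72. 72. 72. 72. 73. 73. 73. 74.] [ 2.90011421e-03 -1.14169573e+02]
```

View pics/side5.png

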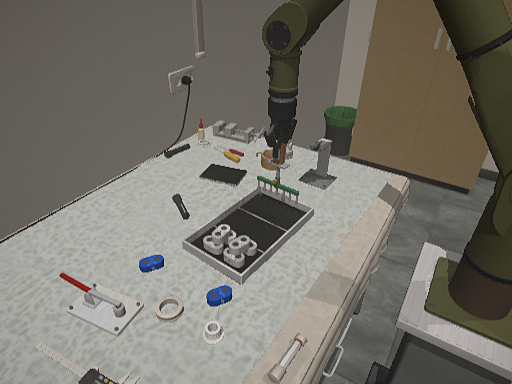

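Call:
jog_arm --series '[{"x":0,"y":0,"z":0.018,"ax":0,"ay":0,"az":0,"gripper":0.01},{"x":0,"y":0,"z":0.018,"ax":0,"ay":0,"az":0,"gripper":0.01},{"x":0,"y":0,"z":0.012,"ax":0,"ay":0,"az":0,"gripper":0.01},{"x":0,"y":0,"z":0.003,"ax":0,"ay":0,"az":0,"gripper":0.01},{"x":0,"y":0,"z":0,"ax":0,"ay":0,"az":0,"gripper":0.01}]'

```text
clock: 5.92
eef_pos: [577.6, -30.6, 179.5]
tool_rot: [3.139, -0.001, -1.66]
ft_force: [0.5, -0.4, -3.0]
grip_width: 21.4
```

Call:
jog_arm --series '[{"x":0,"y":0,"z":0.001,"ax":0,"ay":0,"az":0,"gripper":0.01},{"x":0,"y":0,"z":0.001,"ax":0,"ay":0,"az":0,"gripper":0.01},{"x":0,"y":0,"z":0.001,"ax":0,"ay":0,"az":0,"gripper":0.01},{"x":0,"y":0,"z":0,"ax":0,"ay":0,"az":0,"gripper":0.01}]'

```text
clock: 6.25
eef_pos: [578.6, -29.5, 177.8]
tool_rot: [-3.141, 0.0, -1.658]
ft_force: [-0.2, -0.4, -2.8]
grip_width: 21.6
```

Call:
jog_arm --series '[{"x":0,"y":0,"z":0.0015,"ax":0,"ay":0,"az":0,"gripper":0.01},{"x":0,"y":0,"z":0.0015,"ax":0,"ay":0,"az":0,"gripper":0.01},{"x":0,"y":0,"z":0,"ax":0,"ay":0,"az":0,"gripper":0.01}]'

```text
clock: 6.5
eef_pos: [578.2, -29.3, 174.1]
tool_rot: [3.141, -0.0, -1.658]
ft_force: [-0.3, -0.7, -2.2]
grip_width: 22.0
```

Call:
jog_arm --series '[{"x":0,"y":0,"z":0.001,"ax":0,"ay":0,"az":0,"gripper":0.01},{"x":0,"y":0,"z":0.001,"ax":0,"ay":0,"az":0,"gripper":0.01},{"x":0,"y":0,"z":0,"ax":0,"ay":0,"az":0,"gripper":0.01}]'

```text
clock: 6.75
eef_pos: [578.2, -29.3, 172.1]
tool_rot: [3.141, -0.0, -1.658]
ft_force: [-0.3, 0.1, -2.7]
grip_width: 21.4
```

Call:
jog_arm --series '[{"x":0,"y":0,"z":0.001,"ax":0,"ay":0,"az":0,"gripper":0.01},{"x":0,"y":0,"z":0.001,"ax":0,"ay":0,"az":0,"gripper":0.01},{"x":0,"y":0,"z":0,"ax":0,"ay":0,"az":0,"gripper":0.01}]'

```text
clock: 7.0
eef_pos: [578.2, -29.4, 170.1]
tool_rot: [3.141, -0.0, -1.658]
ft_force: [0.5, 0.1, -3.2]
grip_width: 21.3
```

Call:
jog_arm --series '[{"x":0,"y":0,"z":0.001,"ax":0,"ay":0,"az":0,"gripper":0.01},{"x":0,"y":0,"z":0,"ax":0,"ay":0,"az":0,"gripper":0.01}]'

```text
clock: 7.17
eef_pos: [578.3, -29.4, 169.3]
tool_rot: [3.142, -0.0, -1.658]
ft_force: [-1.4, -0.1, -0.7]
grip_width: 21.1
```

Call:
jog_arm --series '[{"x":0,"y":0,"z":0.001,"ax":0,"ay":0,"az":0,"gripper":0.01},{"x":0,"y":0,"z":0,"ax":0,"ay":0,"az":0,"gripper":0.01},{"x":0,"y":0,"z":0,"ax":0,"ay":0,"az":0,"gripper":0.01}]'

```text
clock: 7.42
eef_pos: [578.3, -29.4, 168.5]
tool_rot: [-3.142, -0.0, -1.658]
ft_force: [-0.8, -0.2, 0.5]
grip_width: 21.2
```

Call:
jog_arm --series '[{"x":0,"y":0,"z":-0.016,"ax":0,"ay":0,"az":0,"gripper":0.01},{"x":0,"y":0,"z":-0.03,"ax":0,"ay":0,"az":0,"gripper":0.01},{"x":-0.02,"y":0,"z":-0.024,"ax":0,"ay":0,"az":0,"gripper":0.01},{"x":-0.03,"y":0,"z":0,"ax":0,"ay":0,"az":0,"gripper":0.01},{"x":-0.03,"y":0,"z":0,"ax":0,"ay":0,"az":0,"gripper":0.01}]'

```text
clock: 7.83
eef_pos: [586.7, 50.0, 240.1]
tool_rot: [-3.137, 0.0, -1.661]
ft_force: [0.3, 0.5, -3.5]
grip_width: 21.3
```

Call:
jog_arm --series '[{"x":-0.035,"y":0,"z":0,"ax":0,"ay":0,"az":0,"gripper":0.01},{"x":-0.035,"y":0,"z":0,"ax":0,"ay":0,"az":0,"gripper":0.01},{"x":-0.035,"y":0,"z":0,"ax":0,"ay":0,"az":0,"gripper":0.01},{"x":-0.035,"y":0,"z":0,"ax":0,"ay":0,"az":0,"gripper":0.01},{"x":-0.03,"y":0,"z":0,"ax":0,"ay":0,"az":0,"gripper":0.01}]'

```text
clock: 8.25
eef_pos: [599.7, 222.9, 237.9]
tool_rot: [3.141, 0.001, -1.656]
ft_force: [0.0, 0.4, -2.1]
grip_width: 21.5
```

Call:
jog_arm --series '[{"x":-0.017,"y":0,"z":0,"ax":0,"ay":0,"az":0,"gripper":0.01},{"x":0,"y":0,"z":0,"ax":0,"ay":0,"az":0,"gripper":0.01},{"x":0,"y":0,"z":0,"ax":0,"ay":0,"az":0,"gripper":0.01},{"x":0,"y":0,"z":0,"ax":0,"ay":0,"az":0,"gripper":0.01}]'

```text
clock: 8.58
eef_pos: [601.8, 234.1, 238.0]
tool_rot: [3.141, -0.003, -1.66]
ft_force: [-0.0, -0.8, -2.8]
grip_width: 21.1
```

Run:
```python
from h import *
c=bot.camera_info('wrist')
for n in ['side','scene','wrist']:
    im,d=snap(n,n+'6'); Q=world(n,d,c if n=='wrist' else None).reshape(-1,3)-[593.2,84.8,0]; R=Rot.from_euler('z',-0.087).as_matrix(); Q=Q@R
    t=Q[(abs(Q[:,0])<95)&(Q[:,1]<170)&(Q[:,1]>60)&(Q[:,2]>73)&(Q[:,2]<130)]
    print(n,np.percentile(t[:,0],[1,99]),np.percentile(t[:,1],[1,50,99]),np.sort(t[:,2])[:10].round())
    t=Q[(abs(Q[:,0])<80)&(Q[:,1]<170)&(Q[:,1]>60)&(Q[:,2]>52)&(Q[:,2]<60)]
    print(' top blank y ext',np.percentile(t[:,1],[1,99]))
a=[cv2.imread(f'pics/{n}6.png') for n in ['side','scene']]
cv2.imwrite('pics/m6.png',np.hstack([cv2.resize(a[0][150:300,150:350],None,fx=2,fy=2),cv2.resize(a[1][150:300,150:350],None,fx=2,fy=2)]))
```

```text
side [-79.36368234  66.63148516] [144.01492542 151.02330174 157.01740138] [77. 77. 77. 78. 78. 78. 78. 78. 78. 78.]
 top blank y ext [ 74.56562071 136.06037286]
scene [-79.54243272  68.30827413] [143.52662958 150.43635737 157.33561744] [77. 78. 79. 79. 80. 80. 80. 80. 80. 80.]
 top blank y ext [ 78.71148833 136.49889128]
wrist [10.07206994 70.00458036] [142.87432826 147.62376976 152.53446798] [119. 119. 119. 119. 119. 119. 119. 119. 119. 119.]
 top blank y ext [ 74.07298425 132.07066975]
```

View pics/m6.png

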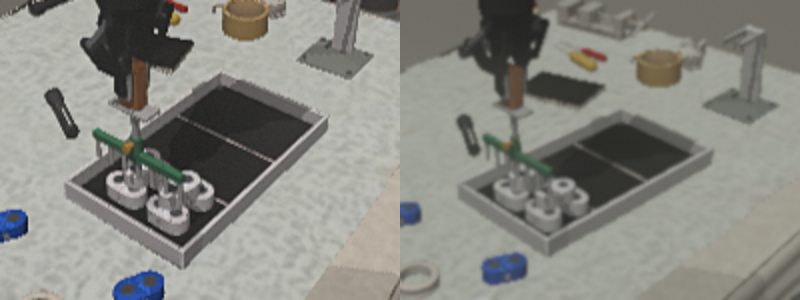

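View pics/wrist6.png

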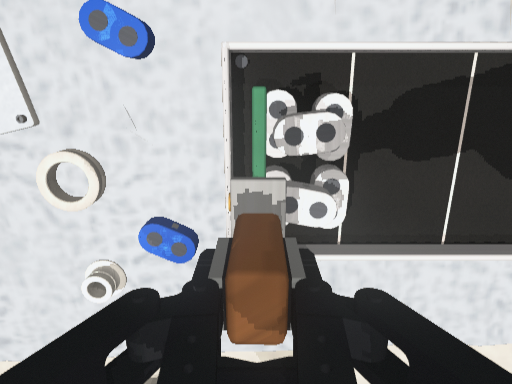

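Call:
jog_arm --series '[{"x":0,"y":0,"z":0.02,"ax":0,"ay":0,"az":0,"gripper":0.01},{"x":0,"y":0,"z":0.0205,"ax":0,"ay":0,"az":0,"gripper":0.01},{"x":0,"y":0,"z":0,"ax":0,"ay":0,"az":0,"gripper":0.01},{"x":0,"y":0,"z":0,"ax":0,"ay":0,"az":0,"gripper":0.01},{"x":0.005,"y":0,"z":0,"ax":0,"ay":0,"az":0,"gripper":0.01}]'

```text
clock: 9.15
eef_pos: [601.8, 232.6, 198.8]
tool_rot: [-3.14, 0.002, -1.657]
ft_force: [0.7, 0.4, -1.9]
grip_width: 21.0
```

Call:
jog_arm --series '[{"x":0.006,"y":0,"z":0,"ax":0,"ay":0,"az":0,"gripper":0.01},{"x":0.006,"y":0,"z":0,"ax":0,"ay":0,"az":0,"gripper":0.01},{"x":0.006,"y":0,"z":0,"ax":0,"ay":0,"az":0,"gripper":0.01},{"x":0.006,"y":0,"z":0,"ax":0,"ay":0,"az":0,"gripper":0.01},{"x":0.006,"y":0,"z":0,"ax":0,"ay":0,"az":0,"gripper":0.01}]'

```text
clock: 9.57
eef_pos: [599.1, 202.0, 198.6]
tool_rot: [-3.14, 0.002, -1.658]
ft_force: [-0.0, 2.6, -0.7]
grip_width: 21.1
```

Call:
jog_arm --series '[{"x":0.006,"y":0,"z":0,"ax":0,"ay":0,"az":0,"gripper":0.01},{"x":0.006,"y":0,"z":0,"ax":0,"ay":0,"az":0,"gripper":0.01},{"x":0.006,"y":0,"z":0,"ax":0,"ay":0,"az":0,"gripper":0.01},{"x":0,"y":0,"z":0,"ax":0,"ay":0,"az":0,"gripper":0.01}]'

```text
clock: 9.9
eef_pos: [597.0, 181.4, 197.8]
tool_rot: [3.141, -0.002, -1.66]
ft_force: [0.4, 0.5, -2.4]
grip_width: 21.5
```

```bash
cat >> h.py <<'E'
def pics(k):
    s=bot.state(); p=s['eef_pos']-np.array([593.2,84.8,0]); R=Rot.from_euler('z',-0.087).as_matrix()
    q=p@R; print('rake tray x,y',q[:2].round(1),'tip z',round(p[2]-161.3,1),'F',s['ft_force'].round(1),'t',round(s['clock'],2))
    a=[snap(n,n+k)[0][:,:,::-1] for n in ['side','scene']]
    cv2.imwrite(f'pics/m{k}.png',np.hstack([cv2.resize(a[0][160:300,160:340],(400,311)),cv2.resize(a[1][180:290,170:311],(400,311))]))
E
python3 -c "
from h import *
pics('7')"
```

```text
rake tray x,y [-4.6 96.6] tip z 36.5 F [ 0.4  0.5 -2.4] t 9.9
```

View pics/m7.png

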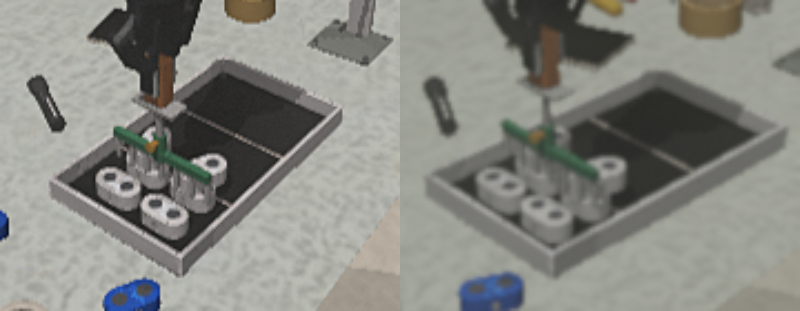

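Call:
jog_arm --series '[{"x":0.005,"y":0,"z":0,"ax":0,"ay":0,"az":0,"gripper":0.01},{"x":0.005,"y":0,"z":0,"ax":0,"ay":0,"az":0,"gripper":0.01},{"x":0.005,"y":0,"z":0,"ax":0,"ay":0,"az":0,"gripper":0.01},{"x":0.005,"y":0,"z":0,"ax":0,"ay":0,"az":0,"gripper":0.01},{"x":0.005,"y":0,"z":0,"ax":0,"ay":0,"az":0,"gripper":0.01}]'

```text
clock: 10.42
eef_pos: [594.7, 158.0, 197.9]
tool_rot: [3.141, -0.001, -1.658]
ft_force: [-1.0, 0.9, -3.2]
grip_width: 21.6
```

Call:
jog_arm --series '[{"x":0.005,"y":0,"z":0,"ax":0,"ay":0,"az":0,"gripper":0.01},{"x":0.005,"y":0,"z":0,"ax":0,"ay":0,"az":0,"gripper":0.01},{"x":0.002,"y":0,"z":0,"ax":0,"ay":0,"az":0,"gripper":0.01},{"x":0,"y":0,"z":0,"ax":0,"ay":0,"az":0,"gripper":0.01},{"x":0,"y":0,"z":0,"ax":0,"ay":0,"az":0,"gripper":0.01}]'

```text
clock: 10.83
eef_pos: [593.5, 146.3, 197.6]
tool_rot: [3.141, -0.001, -1.659]
ft_force: [0.1, 0.1, -4.3]
grip_width: 21.2
```

```bash
python3 -c "
from h import *
pics('8')"
```

```text
rake tray x,y [-5.1 61.3] tip z 36.3 F [ 0.1  0.1 -4.3] t 10.83
```

View pics/m8.png

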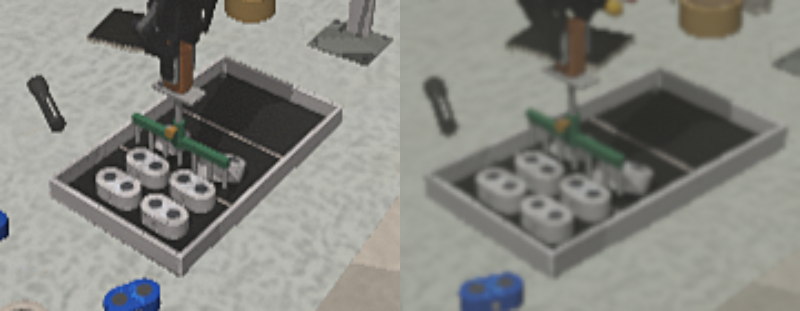

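```bash
python3 -c "
from h import *
snap('wrist','w8')
a=cv2.imread('pics/side8.png');b=cv2.imread('pics/scene8.png')
cv2.imwrite('pics/c8.png',np.hstack([cv2.resize(a[200:270,210:290],(400,350),interpolation=2),cv2.resize(b[210:265,210:273],(400,350),interpolation=2)]))"
```

```text
(no output)
```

View pics/w8.png

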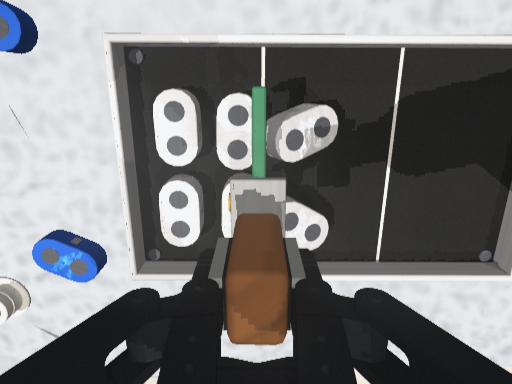

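View pics/c8.png

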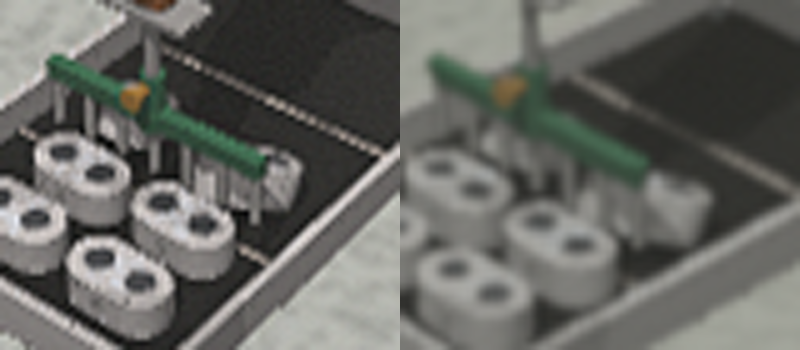

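Call:
jog_arm --series '[{"x":0.004,"y":0,"z":0,"ax":0,"ay":0,"az":0,"gripper":0.01},{"x":0.004,"y":0,"z":0,"ax":0,"ay":0,"az":0,"gripper":0.01},{"x":0.004,"y":0,"z":0,"ax":0,"ay":0,"az":0,"gripper":0.01},{"x":0,"y":0,"z":0,"ax":0,"ay":0,"az":0,"gripper":0.01},{"x":0,"y":0,"z":0,"ax":0,"ay":0,"az":0,"gripper":0.01}]'

```text
clock: 11.4
eef_pos: [592.7, 133.8, 197.8]
tool_rot: [3.141, -0.001, -1.659]
ft_force: [0.3, -1.0, -2.6]
grip_width: 21.2
```

```bash
python3 -c "
from h import *
pics('9')
a=cv2.imread('pics/side9.png');w,_=snap('wrist','w9')
cv2.imwrite('pics/c9.png',np.hstack([cv2.resize(a[200:270,210:290],(400,350),interpolation=2),cv2.resize(w[60:275,110:356,::-1],(400,350),interpolation=2)]))"
```

```text
rake tray x,y [-4.8 48.8] tip z 36.5 F [ 0.3 -1.  -2.6] t 11.4
```

View pics/c9.png

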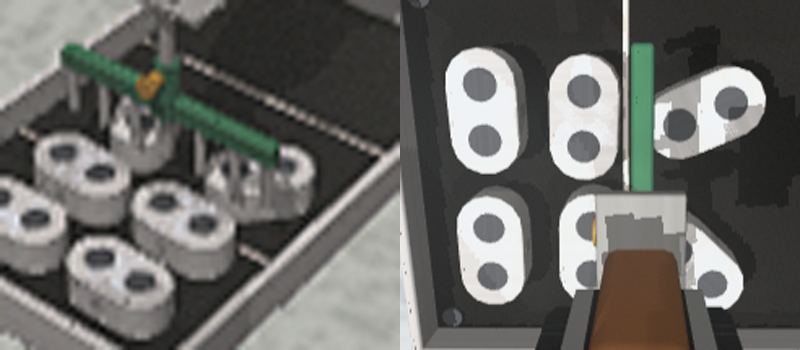

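Call:
jog_arm --series '[{"x":0,"y":0,"z":-0.014,"ax":0,"ay":0,"az":0,"gripper":0.01},{"x":0,"y":0,"z":-0.014,"ax":0,"ay":0,"az":0,"gripper":0.01},{"x":-0.028,"y":0,"z":0,"ax":0,"ay":0,"az":0,"gripper":0.01},{"x":-0.028,"y":0,"z":0,"ax":0,"ay":0,"az":0,"gripper":0.01},{"x":0,"y":0,"z":0,"ax":0,"ay":0,"az":0,"gripper":0.01}]'

```text
clock: 11.97
eef_pos: [597.2, 199.9, 226.2]
tool_rot: [-3.141, 0.008, -1.65]
ft_force: [-0.5, 2.5, -3.0]
grip_width: 21.2
```

Call:
jog_arm --series '[{"x":0,"y":0,"z":0,"ax":0,"ay":0,"az":0,"gripper":0.01},{"x":0,"y":0,"z":0,"ax":0,"ay":0,"az":0,"gripper":0.01}]'

```text
clock: 12.13
eef_pos: [597.4, 190.5, 225.5]
tool_rot: [3.141, -0.001, -1.658]
ft_force: [0.0, -1.5, -2.4]
grip_width: 21.4
```

```bash
cat >> h.py <<'E'
def blanks(k):
    R=Rot.from_euler('z',-0.087).as_matrix()
    cs=[]
    for n in ['side','scene','wrist']:
        c=bot.camera_info(n); im,d=snap(n,n+k); Q=(world(n,d,c).reshape(-1,3)-[593.2,84.8,0])@R
        H=np.zeros((380,240,3),np.uint8); B=np.zeros((360,200),np.uint8)
        C=im.reshape(-1,3)[:,::-1]
        for i in np.argsort(np.nan_to_num(Q[:,2])):
            x,y,z=Q[i]
            if abs(x)<118 and abs(y)<188 and z<60:
                col=tuple(int(v) for v in C[i]) 
                cv2.circle(H,(int(120+x),int(190-y)),1,col,-1)
        for y in (-58,58): cv2.line(H,(0,190-y),(20,190-y),(0,0,255),1)
        cs.append(H)
        m=(abs(Q[:,0])<96)&(abs(Q[:,1])<171)&(Q[:,2]>26)&(Q[:,2]<39)
        B[(170-Q[m,1]).astype(int).clip(0,359),(100+Q[m,0]).astype(int).clip(0,199)]=255
        B=cv2.morphologyEx(B,cv2.MORPH_CLOSE,np.ones((7,7),np.uint8)); B=cv2.morphologyEx(B,cv2.MORPH_OPEN,np.ones((5,5),np.uint8))
        for c_ in cv2.findContours(B,cv2.RETR_EXTERNAL,cv2.CHAIN_APPROX_NONE)[0]:
            if cv2.contourArea(c_)>250:
                (a,b),wh,an=cv2.minAreaRect(c_); print(n,'xy',round(a-100),round(170-b),'wh',np.round(wh),round(an))
    cv2.imwrite(f'pics/t{k}.png',cv2.resize(np.hstack(cs),None,fx=1.1,fy=1.4))
E
python3 -c "
from h import *
pics('10'); blanks('10')"
```

```text
rake tray x,y [ -5.  105.7] tip z 64.2 F [ 0.  -1.5 -2.4] t 12.13
side xy 34 7 wh [36. 38.] 90
side xy -54 19 wh [39. 54.] 54
side xy -41 79 wh [34. 60.] 90
side xy 31 81 wh [34. 62.] 90
side xy 34 130 wh [36. 61.] 90
side xy -40 132 wh [36. 61.] 90
scene xy -51 22 wh [39. 59.] 43
scene xy -41 81 wh [59. 30.] 6
scene xy 30 82 wh [33. 59.] 90
scene xy 34 132 wh [35. 60.] 90
scene xy -42 133 wh [36. 60.] 90
wrist xy 35 17 wh [63. 37.] 67
wrist xy -48 20 wh [37. 64.] 43
wrist xy -37 69 wh [23. 62.] 84
wrist xy 33 78 wh [36. 62.] 90
wrist xy 36 130 wh [35. 62.] 90
wrist xy -39 140 wh [62. 20.] 4
```

View pics/t10.png

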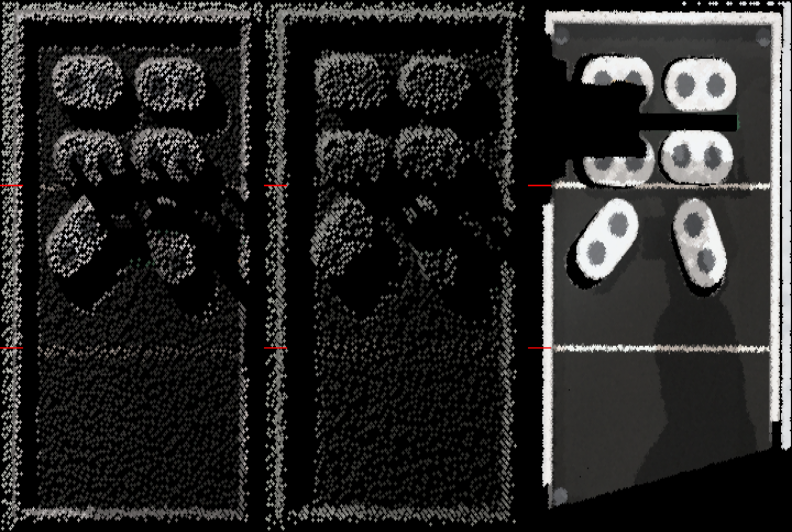

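View pics/m10.png

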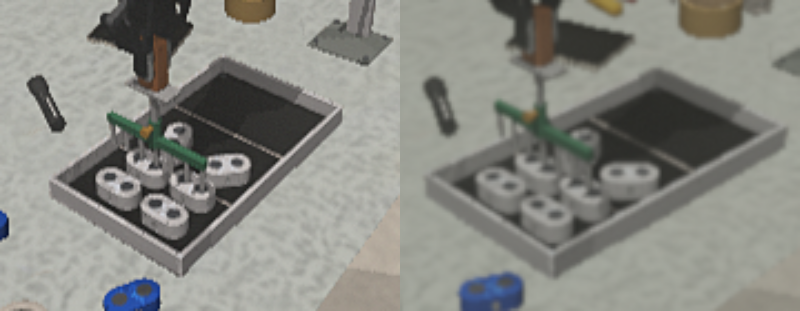

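Call:
jog_arm --series '[{"x":0.001,"y":0,"z":0.014,"ax":0,"ay":0,"az":0,"gripper":0.01},{"x":0,"y":0,"z":0.014,"ax":0,"ay":0,"az":0,"gripper":0.01},{"x":0,"y":0,"z":0.006,"ax":0,"ay":0,"az":0,"gripper":0.01},{"x":0,"y":0,"z":0,"ax":0,"ay":0,"az":0,"gripper":0.01}]'

```text
clock: 12.72
eef_pos: [596.5, 189.0, 190.3]
tool_rot: [3.138, -0.002, -1.659]
ft_force: [0.8, -0.1, -2.5]
grip_width: 21.3
```

Call:
jog_arm --series '[{"x":0,"y":0,"z":0.005,"ax":0,"ay":0,"az":0,"gripper":0.01},{"x":0,"y":0,"z":0,"ax":0,"ay":0,"az":0,"gripper":0.01}]'

```text
clock: 12.88
eef_pos: [597.6, 189.7, 186.6]
tool_rot: [-3.142, -0.0, -1.658]
ft_force: [0.1, -0.5, -3.0]
grip_width: 21.5
```

```bash
python3 -c "
from h import *
pics('11');w,_=snap('wrist','w11')"
```

```text
rake tray x,y [ -4.7 104.9] tip z 25.3 F [ 0.1 -0.5 -3. ] t 12.88
```

View pics/m11.png

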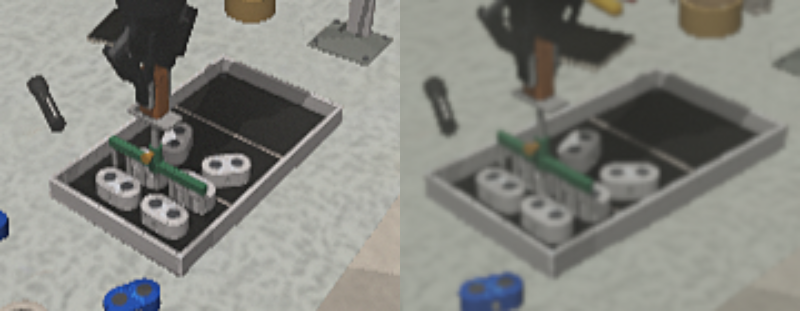

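Call:
jog_arm --series '[{"x":0,"y":0,"z":0.008,"ax":0,"ay":0,"az":0,"gripper":0.01},{"x":0,"y":0,"z":0.005,"ax":0,"ay":0,"az":0,"gripper":0.01},{"x":0,"y":0,"z":0.002,"ax":0,"ay":0,"az":0,"gripper":0.01},{"x":0,"y":0,"z":0,"ax":0,"ay":0,"az":0,"gripper":0.01},{"x":0.004,"y":0,"z":0,"ax":0,"ay":0,"az":0,"gripper":0.01}]'

```text
clock: 13.45
eef_pos: [597.0, 186.9, 171.5]
tool_rot: [3.141, 0.001, -1.657]
ft_force: [0.2, 0.9, -2.4]
grip_width: 21.5
```

Call:
jog_arm --series '[{"x":0.006,"y":0,"z":0,"ax":0,"ay":0,"az":0,"gripper":0.01},{"x":0.006,"y":0,"z":0,"ax":0,"ay":0,"az":0,"gripper":0.01},{"x":0.006,"y":0,"z":0,"ax":0,"ay":0,"az":0,"gripper":0.01},{"x":0.006,"y":0,"z":0,"ax":0,"ay":0,"az":0,"gripper":0.01},{"x":0.006,"y":0,"z":0,"ax":0,"ay":0,"az":0,"gripper":0.01}]'

```text
clock: 13.87
eef_pos: [594.8, 155.9, 172.0]
tool_rot: [-3.141, 0.001, -1.658]
ft_force: [0.4, 2.4, -3.0]
grip_width: 21.6
```

Call:
jog_arm --series '[{"x":0.006,"y":0,"z":0,"ax":0,"ay":0,"az":0,"gripper":0.01},{"x":0.006,"y":0,"z":0,"ax":0,"ay":0,"az":0,"gripper":0.01},{"x":0.006,"y":0,"z":0,"ax":0,"ay":0,"az":0,"gripper":0.01},{"x":0.006,"y":0,"z":0,"ax":0,"ay":0,"az":0,"gripper":0.01},{"x":0,"y":0,"z":0,"ax":0,"ay":0,"az":0,"gripper":0.01}]'

```text
clock: 14.28
eef_pos: [592.5, 129.7, 172.0]
tool_rot: [-3.141, -0.002, -1.66]
ft_force: [0.0, 1.9, -2.0]
grip_width: 21.5
```

```bash
python3 -c "
from h import *
pics('12');blanks('12')"
```

```text
rake tray x,y [-4.6 44.7] tip z 10.7 F [ 0.   1.9 -2. ] t 14.28
side xy 27 -21 wh [41. 19.] 54
side xy -50 -7 wh [50. 86.] 38
side xy 34 130 wh [36. 61.] 90
side xy -42 132 wh [36. 61.] 90
scene xy 31 -26 wh [31. 20.] 90
scene xy -57 -14 wh [55. 62.] 27
scene xy 32 132 wh [37. 61.] 90
scene xy -40 132 wh [37. 61.] 90
wrist xy -46 -7 wh [46. 96.] 42
wrist xy 34 -8 wh [93. 62.] 90
wrist xy 36 130 wh [37. 62.] 90
wrist xy -39 131 wh [36. 62.] 90
```

View pics/t12.png

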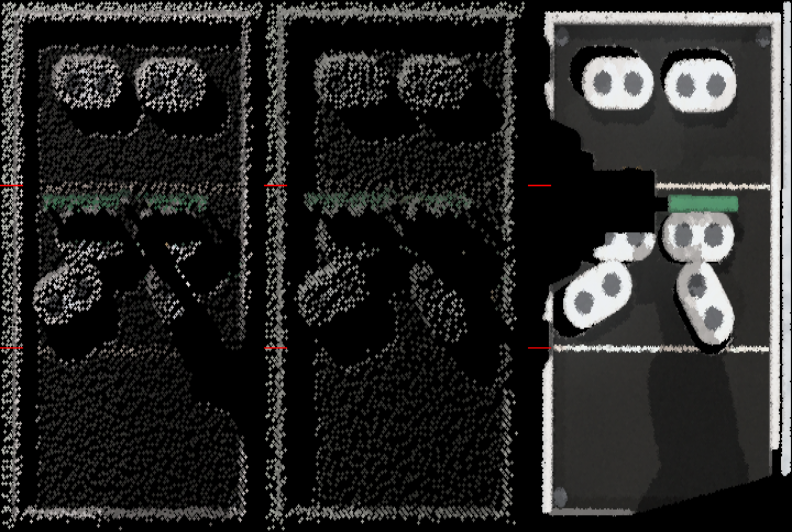

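View pics/m12.png

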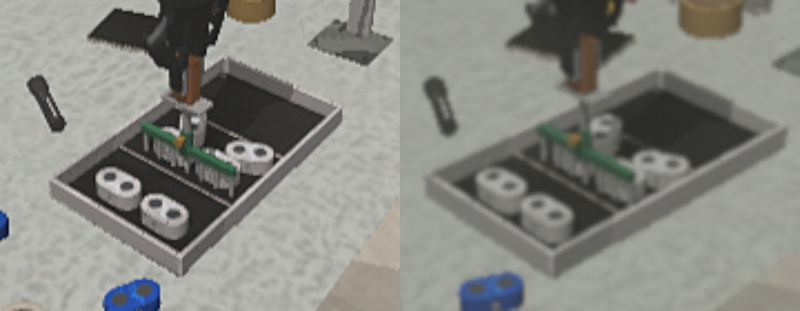

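Call:
jog_arm --series '[{"x":0.006,"y":0,"z":0,"ax":0,"ay":0,"az":0,"gripper":0.01},{"x":0.006,"y":0,"z":0,"ax":0,"ay":0,"az":0,"gripper":0.01},{"x":0.006,"y":0,"z":0,"ax":0,"ay":0,"az":0,"gripper":0.01},{"x":0.006,"y":0,"z":0,"ax":0,"ay":0,"az":0,"gripper":0.01},{"x":0.006,"y":0,"z":0,"ax":0,"ay":0,"az":0,"gripper":0.01}]'

```text
clock: 14.95
eef_pos: [589.7, 101.4, 171.7]
tool_rot: [3.141, -0.0, -1.658]
ft_force: [0.6, 2.4, -4.2]
grip_width: 21.5
```

Call:
jog_arm --series '[{"x":0.006,"y":0,"z":0,"ax":0,"ay":0,"az":0,"gripper":0.01},{"x":0.006,"y":0,"z":0,"ax":0,"ay":0,"az":0,"gripper":0.01},{"x":0.006,"y":0,"z":0,"ax":0,"ay":0,"az":0,"gripper":0.01},{"x":0,"y":0,"z":0,"ax":0,"ay":0,"az":0,"gripper":0.01}]'

```text
clock: 15.28
eef_pos: [588.4, 81.8, 172.0]
tool_rot: [-3.141, -0.002, -1.66]
ft_force: [0.8, 0.6, -3.0]
grip_width: 21.5
```

```bash
python3 -c "
from h import *
pics('13');blanks('13')"
```

```text
rake tray x,y [-4.5 -3.4] tip z 10.7 F [ 0.8  0.6 -3. ] t 15.28
side xy -56 -55 wh [42. 79.] 90
side xy 34 132 wh [35. 61.] 90
side xy -41 132 wh [36. 60.] 90
scene xy 52 -86 wh [17. 25.] 90
scene xy -65 -56 wh [45. 40.] 82
scene xy 33 131 wh [34. 59.] 87
scene xy -42 134 wh [35. 60.] 90
wrist xy -46 -51 wh [43. 96.] 50
wrist xy 40 -53 wh [97. 62.] 79
wrist xy 36 129 wh [36. 62.] 90
wrist xy -39 131 wh [36. 62.] 90
```

View pics/t13.png

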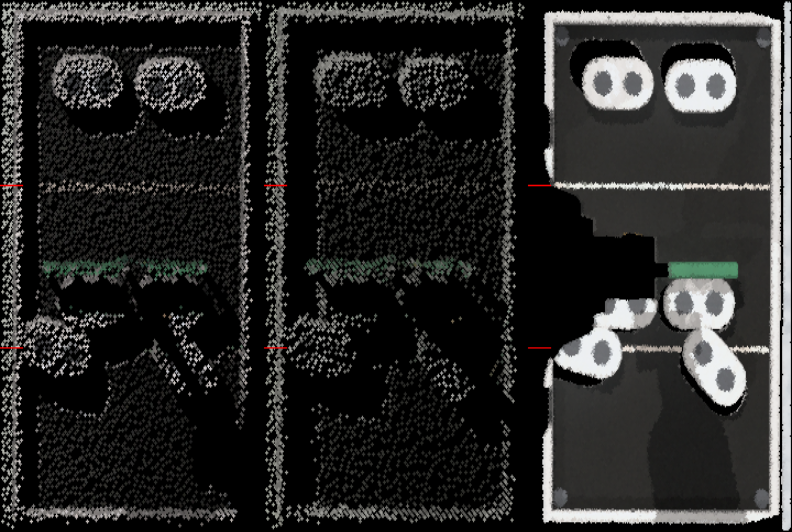

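View pics/m13.png

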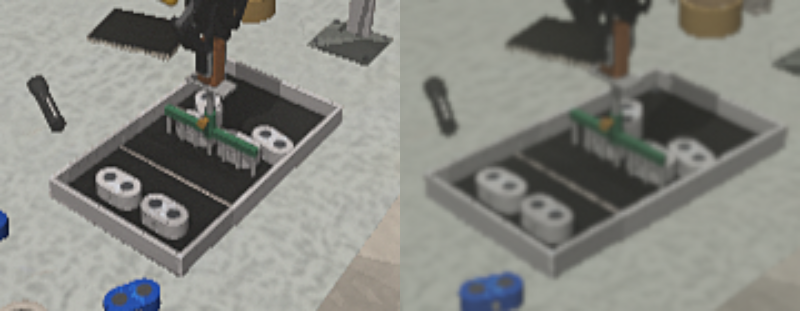

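Call:
jog_arm --series '[{"x":0.006,"y":0,"z":0,"ax":0,"ay":0,"az":0,"gripper":0.01},{"x":0.006,"y":0,"z":0,"ax":0,"ay":0,"az":0,"gripper":0.01},{"x":0.004,"y":0,"z":0,"ax":0,"ay":0,"az":0,"gripper":0.01},{"x":0,"y":0,"z":0,"ax":0,"ay":0,"az":0,"gripper":0.01},{"x":0,"y":0,"z":0,"ax":0,"ay":0,"az":0,"gripper":0.01}]'

```text
clock: 15.95
eef_pos: [586.9, 67.3, 171.9]
tool_rot: [-3.142, -0.001, -1.659]
ft_force: [0.0, 0.8, -2.2]
grip_width: 21.4
```

Call:
jog_arm --series '[{"x":-0.004,"y":0,"z":-0.004,"ax":0,"ay":0,"az":0,"gripper":0.01},{"x":-0.02,"y":0,"z":-0.02,"ax":0,"ay":0,"az":0,"gripper":0.01},{"x":-0.03,"y":0,"z":-0.03,"ax":0,"ay":0,"az":0,"gripper":0.01},{"x":-0.02,"y":0,"z":-0.01,"ax":0,"ay":0,"az":0,"gripper":0.01},{"x":0,"y":0,"z":0,"ax":0,"ay":0,"az":0,"gripper":0.01}]'

```text
clock: 16.37
eef_pos: [594.8, 149.3, 238.7]
tool_rot: [-3.136, 0.007, -1.65]
ft_force: [1.1, 1.8, -3.6]
grip_width: 21.4
```

Call:
jog_arm --series '[{"x":0,"y":0,"z":0,"ax":0,"ay":0,"az":0,"gripper":0.01},{"x":0,"y":0,"z":0,"ax":0,"ay":0,"az":0,"gripper":0.01}]'

```text
clock: 16.53
eef_pos: [592.5, 140.3, 234.9]
tool_rot: [3.14, -0.002, -1.658]
ft_force: [-0.9, -0.5, -2.8]
grip_width: 21.5
```

```bash
python3 -c "
from h import *
pics('14');blanks('14')"
```

```text
rake tray x,y [-5.5 55.3] tip z 73.6 F [-0.9 -0.5 -2.8] t 16.53
side xy 46 -76 wh [72. 47.] 65
side xy -56 -54 wh [62. 80.] 46
side xy 34 130 wh [37. 61.] 90
side xy -42 132 wh [37. 62.] 90
scene xy 58 -88 wh [34. 23.] 90
scene xy 36 -78 wh [30. 18.] 90
scene xy -49 -47 wh [51. 89.] 85
scene xy 32 132 wh [36. 58.] 90
scene xy -41 133 wh [63. 36.] 7
wrist xy -6 -58 wh [181.  87.] 8
wrist xy 36 130 wh [35. 62.] 90
wrist xy -40 131 wh [36. 63.] 90
```

View pics/t14.png

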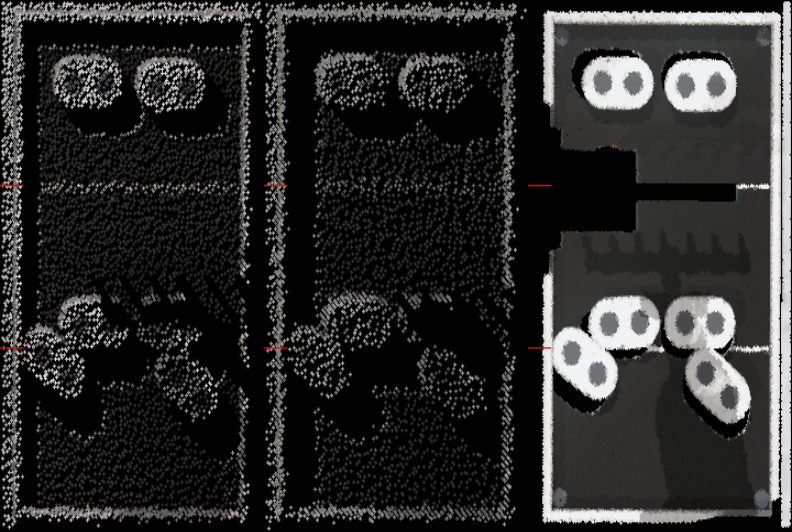

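View pics/m14.png

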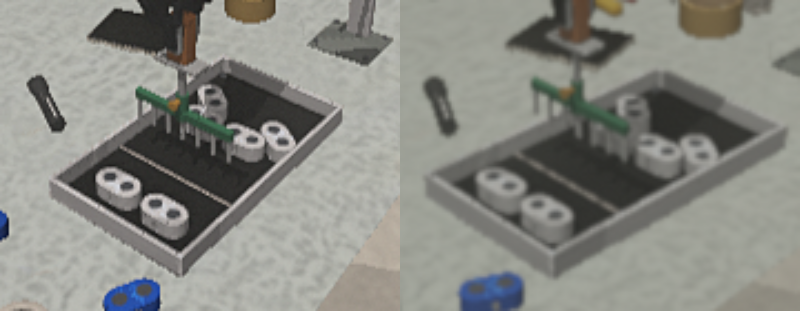

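```bash
python3 -c "
from h import *
R=Rot.from_euler('z',-0.087).as_matrix()
for n in ['wrist','side','scene']:
    c=bot.camera_info(n); im,d=snap(n,n+'15'); Q=(world(n,d,c).reshape(-1,3)-[593.2,84.8,0])@R; C=im.reshape(-1,3).astype(int).sum(1)
    for x,y in [(-68.6,-68.6),(-32.7,-40.7),(35.5,-40.7),(52.7,-85.7),(36,130),(-40,131)]:
        m=(np.hypot(Q[:,0]-x,Q[:,1]-y)<17)&(Q[:,2]>20)&(C>350)
        q=Q[m]
        if len(q)>25:
            A=np.c_[q[:,:2]-[x,y],np.ones(len(q))]; s=np.linalg.lstsq(A,q[:,2],rcond=None)[0]
            for _ in range(3):
                r=abs(A@s-q[:,2])<3; s=np.linalg.lstsq(A[r],q[r,2],rcond=None)[0]
            print(n,x,y,len(q),'z',round(s[2],1),'tilt',round(np.hypot(*s[:2]),3))
"
```

```text
wrist -68.6 -68.6 753 z 31.0 tilt 0.008
wrist -32.7 -40.7 689 z 31.0 tilt 0.003
wrist 35.5 -40.7 731 z 31.1 tilt 0.008
wrist 52.7 -85.7 755 z 31.0 tilt 0.003
wrist 36 130 868 z 31.2 tilt 0.003
wrist -40 131 637 z 31.2 tilt 0.008
side -68.6 -68.6 45 z 31.5 tilt 0.049
side -32.7 -40.7 45 z 31.1 tilt 0.06
side 52.7 -85.7 26 z 30.8 tilt 0.059
side 36 130 58 z 31.6 tilt 0.031
side -40 131 63 z 31.3 tilt 0.001
scene -68.6 -68.6 34 z 33.2 tilt 0.098
scene -32.7 -40.7 42 z 33.3 tilt 0.042
scene 36 130 45 z 33.8 tilt 0.049
scene -40 131 48 z 33.2 tilt 0.055
```

View pics/wrist15.png

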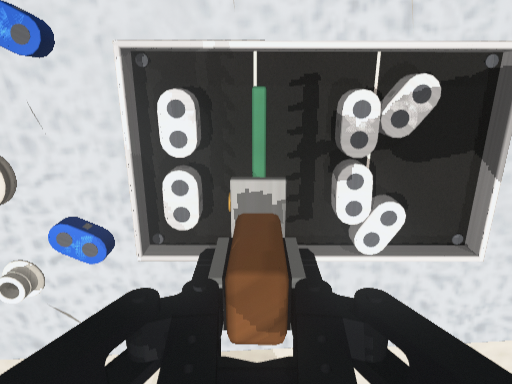

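Call:
jog_arm --series '[{"x":0.03,"y":0.001,"z":0,"ax":0,"ay":0,"az":0,"gripper":0.01},{"x":0.036,"y":0.001,"z":0,"ax":0,"ay":0,"az":0,"gripper":0.01},{"x":0.036,"y":0.001,"z":0,"ax":0,"ay":0,"az":0,"gripper":0.01},{"x":0.036,"y":0.001,"z":0,"ax":0,"ay":0,"az":0,"gripper":0.01},{"x":0.036,"y":0.001,"z":0,"ax":0,"ay":0,"az":0,"gripper":0.01}]'

```text
clock: 17.35
eef_pos: [572.8, -33.2, 235.3]
tool_rot: [-3.141, -0.0, -1.658]
ft_force: [0.8, -0.3, -2.9]
grip_width: 21.4
```

Call:
jog_arm --series '[{"x":0.036,"y":0.001,"z":0,"ax":0,"ay":0,"az":0,"gripper":0.01},{"x":0.036,"y":0.001,"z":0,"ax":0,"ay":0,"az":0,"gripper":0.01},{"x":0.036,"y":0.001,"z":0,"ax":0,"ay":0,"az":0,"gripper":0.01},{"x":0.025,"y":0,"z":0,"ax":0,"ay":0,"az":0,"gripper":0.01},{"x":0,"y":0,"z":0,"ax":0,"ay":0,"az":0,"gripper":0.01}]'

```text
clock: 17.77
eef_pos: [556.6, -173.1, 235.4]
tool_rot: [3.142, -0.007, -1.669]
ft_force: [0.7, -1.0, -2.3]
grip_width: 21.5
```

Call:
jog_arm --series '[{"x":0,"y":0,"z":0.012,"ax":0,"ay":0,"az":0,"gripper":0.01},{"x":0,"y":0,"z":0.011,"ax":0,"ay":0,"az":0,"gripper":0.01},{"x":0,"y":0,"z":0,"ax":0,"ay":0,"az":0,"gripper":0.01},{"x":0,"y":0,"z":0,"ax":0,"ay":0,"az":0,"gripper":0.01}]'

```text
clock: 18.1
eef_pos: [558.2, -163.4, 211.9]
tool_rot: [3.14, 0.0, -1.658]
ft_force: [0.2, -0.4, -2.9]
grip_width: 21.8
```

```bash
python3 -c "
from h import *
s=bot.state();print(s['eef_pos'],s['tool_rot'])
d=(np.array([547.9,-281.0,212.2])-s['eef_pos'])
print('tool delta to home+13:', d@Rot.from_euler('xyz',s['tool_rot']).as_matrix())
snap('wrist','w16');snap('side','s16')
"
```

```text
[ 558.17556994 -163.39592414  211.90301184] [ 3.14021606e+00  2.56522634e-04 -1.65802478e+00]
tool delta to home+13: [ 1.18052052e+02 -8.46492727e-03 -3.27283157e-01]
```

View pics/w16.png

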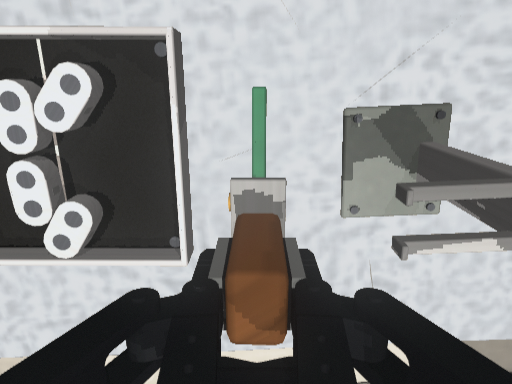

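Call:
jog_arm --series '[{"x":0.02,"y":0,"z":0,"ax":0,"ay":0,"az":0,"gripper":0.01},{"x":0.02,"y":0,"z":0,"ax":0,"ay":0,"az":0,"gripper":0.01},{"x":0.02,"y":0,"z":0,"ax":0,"ay":0,"az":0,"gripper":0.01},{"x":0.02,"y":0,"z":0,"ax":0,"ay":0,"az":0,"gripper":0.01},{"x":0.02,"y":0,"z":0,"ax":0,"ay":0,"az":0,"gripper":0.01}]'

```text
clock: 18.62
eef_pos: [550.2, -264.3, 213.2]
tool_rot: [-3.14, -0.001, -1.658]
ft_force: [0.0, 0.0, -2.9]
grip_width: 21.5
```

Call:
jog_arm --series '[{"x":0.016,"y":0,"z":0,"ax":0,"ay":0,"az":0,"gripper":0.01},{"x":0,"y":0,"z":0,"ax":0,"ay":0,"az":0,"gripper":0.01},{"x":0,"y":0,"z":0,"ax":0,"ay":0,"az":0,"gripper":0.01}]'

```text
clock: 18.87
eef_pos: [548.3, -280.4, 212.9]
tool_rot: [-3.141, -0.001, -1.66]
ft_force: [-0.2, 1.5, -2.3]
grip_width: 21.5
```

```bash
python3 -c "
from h import *
s=bot.state();print(s['eef_pos'],s['tool_rot'],s['ft_force'])
w,_=snap('wrist','w17');a,_=snap('side','s17')
cv2.imwrite('pics/m17.png',np.hstack([cv2.resize(a[90:200,270:380],(384,384)),w[:,56:456]])[:,:,::-1])
"
```

```text
[ 548.34363296 -280.36878804  212.87130896] [-3.14058503e+00 -8.51512901e-04 -1.66042000e+00] [-0.2419115   1.45324784 -2.25791009]
```

View pics/m17.png

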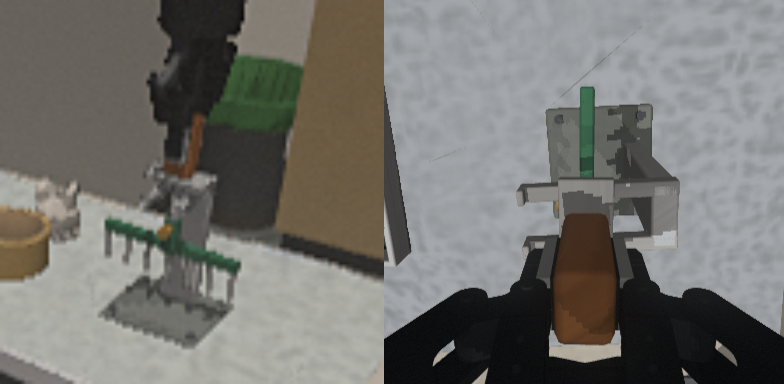

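Identical to the view on departure. Lower onto the prongs.

Call:
jog_arm --series '[{"x":0,"y":0,"z":0.006,"ax":0,"ay":0,"az":0,"gripper":0.01},{"x":0,"y":0,"z":0.005,"ax":0,"ay":0,"az":0,"gripper":0.01},{"x":0,"y":0,"z":0.002,"ax":0,"ay":0,"az":0,"gripper":0.01},{"x":0,"y":0,"z":0,"ax":0,"ay":0,"az":0,"gripper":0.01},{"x":0,"y":0,"z":0,"ax":0,"ay":0,"az":0,"gripper":0.01}]'

```text
clock: 19.38
eef_pos: [548.5, -277.9, 199.4]
tool_rot: [3.141, 0.001, -1.657]
ft_force: [-1.0, 2.6, 2.4]
grip_width: 21.6
```

Call:
jog_arm --series '[{"x":0,"y":0,"z":0,"ax":0,"ay":0,"az":0,"gripper":0.03},{"x":0,"y":0,"z":0,"ax":0,"ay":0,"az":0,"gripper":0.05},{"x":0,"y":0,"z":0,"ax":0,"ay":0,"az":0,"gripper":0.06},{"x":0,"y":0,"z":0,"ax":0,"ay":0,"az":0,"gripper":0.06},{"x":0,"y":0,"z":0,"ax":0,"ay":0,"az":0,"gripper":0.06}]'

```text
clock: 19.8
eef_pos: [548.4, -279.5, 199.2]
tool_rot: [-3.141, -0.0, -1.658]
ft_force: [0.2, -0.0, -0.2]
grip_width: 60.1
```

Call:
jog_arm --series '[{"x":0,"y":0,"z":-0.02,"ax":0,"ay":0,"az":0,"gripper":0.06},{"x":0,"y":0,"z":-0.03,"ax":0,"ay":0,"az":0,"gripper":0.06},{"x":0,"y":0,"z":-0.03,"ax":0,"ay":0,"az":0,"gripper":0.06},{"x":0,"y":0.03,"z":-0.03,"ax":0,"ay":0,"az":0,"gripper":0.06},{"x":0,"y":0.03,"z":0,"ax":0,"ay":0,"az":0,"gripper":0.06}]'

```text
clock: 20.22
eef_pos: [492.9, -275.2, 314.1]
tool_rot: [-3.129, -0.004, -1.657]
ft_force: [1.1, -0.9, -0.2]
grip_width: 59.9
```

Call:
jog_arm --series '[{"x":0,"y":0,"z":0,"ax":0,"ay":0,"az":0,"gripper":0.06},{"x":0,"y":0,"z":0,"ax":0,"ay":0,"az":0,"gripper":0.06}]'

```text
clock: 20.38
eef_pos: [487.5, -274.5, 309.3]
tool_rot: [3.141, -0.001, -1.66]
ft_force: [0.6, -0.6, -0.3]
grip_width: 59.7
```

```bash
python3 -c "
from h import *
w,_=snap('wrist','w18');a,_=snap('side','s18')
cv2.imwrite('pics/m18.png',np.hstack([cv2.resize(a[90:200,270:380],(384,384)),w[:,56:456]])[:,:,::-1])
pics('18');blanks('18')
for n in ['side','scene']:
    im,d=snap(n,n+'19'); W=world(n,d).reshape(-1,3)
    G=W[(abs(W[:,0]-545)<35)&(abs(W[:,1]+280)<20)]
    g=G[(G[:,2]>165)&(G[:,2]<212)]; print('grip',np.percentile(g[:,:2],[2,98],axis=0).round(), 'top',np.percentile(G[:,2],99))
    lo=g[g[:,2]<180].mean(0); hi=g[g[:,2]>198].mean(0); print(((hi-lo)/(hi-lo)[2]).round(3))
    G=W[(abs(W[:,0]-545)<90)&(abs(W[:,1]+278)<14)&(W[:,2]>69)&(W[:,2]<92)]; print('bar',np.polyfit(G[:,0]-546,G[:,1],1),np.percentile(G[:,0],[1,99]))
"
```

```text
rake tray x,y [ -71.8 -366.4] tip z 147.4 F [ 0.5  0.3 -0. ] t 20.48
side xy -6 -56 wh [174.  84.] 8
side xy 34 130 wh [35. 61.] 90
side xy -42 132 wh [36. 61.] 90
scene xy 43 -78 wh [51. 35.] 43
scene xy 44 -39 wh [30. 28.] 90
scene xy 20 -31 wh [29. 43.] 39
scene xy -56 -53 wh [56. 82.] 52
scene xy 33 131 wh [36. 60.] 86
scene xy -43 133 wh [59. 36.] 2
wrist xy 53 -101 wh [49. 19.] 12
wrist xy -70 -79 wh [59. 28.] 13
grip [[ 532. -282.]
 [ 562. -263.]] top 218.4320046574965
[-0.013  0.006  1.   ]
bar [-8.22154631e-02 -2.73529288e+02] [474.35830585 620.58205578]
grip [[ 532. -284.]
 [ 562. -262.]] top 220.13970305508622
[0.01  0.026 1.   ]
bar [-7.77752596e-02 -2.73439293e+02] [473.04418049 621.14303489]
```

View pics/m18.png

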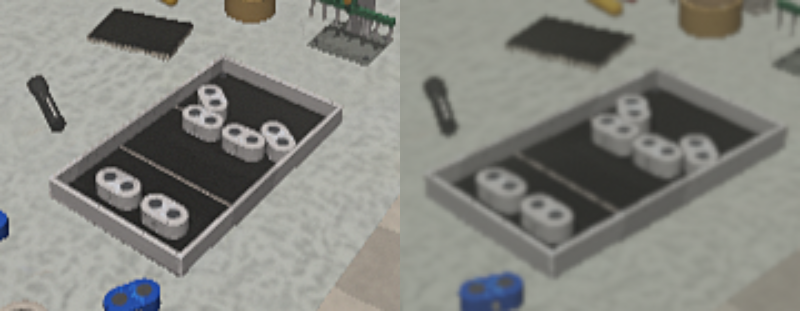

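View pics/t18.png

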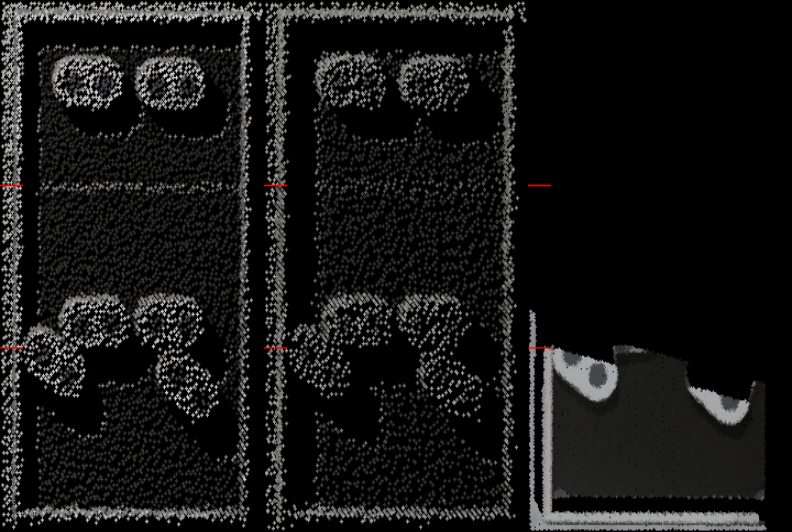

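```bash
python3 -c "
from h import *
print(bot.state()['joint_velocities'].round(3)); print(bot.finish_job())"
```

```text
[ 0.002 -0.003  0.004  0.005  0.001 -0.     0.   ]
the job is handed in; nothing more can be done
None
```

The six blanks are raked out flat, two in each third, and the rake is back on its rest. I handed the job in at about 21 s; the system gave no verdict.

- **Touch test:** I set the tines down on the empty -y third while the heap still stood. They touched lightly, at about 3 N.
- **Raking:** I pushed the two top blanks off with the tines about 4 mm above the lower layer. Then I set the tines in the gap between the two rows, about 2.5 mm above the bed, and pushed the front row and the fallen pair toward -y. No tray contact showed in the wrist force readings during raking.

Last checks:

- **Blanks:** All six tops are about 31 mm high, against 32 mm expected. Tilt is under 0.01 rad by the wrist camera. The centres in the tray's y are:

| Third | Blank centres, y (mm) |
|---|---|
| +y | 130 and 131 |
| middle | -41 and -41 |
| -y | -69 and -86 |

- **Closest margin:** The blank at -69 mm is about 10 mm past the line by the wrist camera and 8–9 mm by the side camera.
- **Rake:** It hangs upright and aligned. Its grip top is at about 218 mm, as before, and it sits about 4 mm along the prongs from the midpoint by my estimate. The gripper is open and clear.
- **Disagreements:** The cameras differ by 1–2 mm in height. The scene camera's coarser plane fits gave tilts up to 0.1 rad, which I took as noise from few points. I did not re-measure the bystanders, but the rake's path kept clear of them.

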